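Fish the strainer out of the pump well

TASK

Take the hook from its stand, catch the wire bail of the brass strainer deep in the pump housing's well and draw the strainer out with the hook, gently and without touching it with the fingers. The bail has dropped to one side or the other, so feel for it rather than force it. Set the strainer down softly, upright in the blue tray, and hang the hook back in its stand, leaving the things around untouched.

Things in the scene. Friction and masses are not known exactly. Their poses are not given: they have to be found in the camera images.
- housing: Aluminium pump housing, fixed to the bench. Origin: centre of its underside, z up. Foot 112 x 112 x 10 mm, round barrel 80 across (rim 90), 120 tall. On its axis a well of 60 bore, open at the top, its floor 10 above the underside. A pipe stub points to its +x.
- bore_mouth (a point): Centre of the well's open mouth, 120 mm above the bench, z up. In the well two upright leaf springs, 8 wide, at the housing's +y and -y, from 13 to 105 above the bench, stand about 3 (at most 6) mm in from the wall and grip the strainer and can hold it at any height: drawing it takes about 8 to 16 N with its weight until it is nearly out, then its weight.
- strainer: Brass strainer insert, a puck 53 mm across, 24 tall, rims bevelled, 0.26 to 0.47 kg, standing on the floor of the well. Origin: centre of its underside, z up. It carries a wire bail on its top.
- bail_pivot (a point): Middle of the bail's pivot line, on the strainer's axis 28 mm above its underside; axes as the strainer's. The bail (4 mm wire arch, legs at x = +-17.5, crown centre 30 from the pivots) hinges about x like a bucket handle, freely; it lies dropped 0.55 rad from upright, against its stop, toward +y or -y (not told which): crown centre then 15.7 to that side and 25.6 above this point.
- hook: Hook tool, 0.09 kg, hanging upright in the stand. Origin: on the handle axis at the underside of the flange, z up, x the way its point lies from its shank. Orange square handle 20 x 20 mm, from 6 to 62 above the origin; flange 50 (x) x 32 (y) x 6. Shank 5 thick, on the axis down to z = -14, then cranked, from z = -27 to -100 at x = -7.
- hook_bar (a point): Middle of the hook's bottom bar, on the handle axis 100 mm below the hook's origin, same axes. The bar (5 mm thick) runs from the shank at x = -7 to x = +7, where an upturned point of 4 mm wire rises to 11 above this point. Clear gap between shank and point 9.5 mm.
- stand: Wooden hook stand, fixed. Origin: centre of its underside, z up. Foot 110 (x) x 90 x 12 mm, two side boards, top plate 80 x 70 x 12, its upper face 120 above the bench, with an oblong hole 33 (x) x 19 (y) in its centre. The hook's flange lies on the plate, its shank hangs through the hole, point toward the stand's +x.
- stand_hole (a point): Centre of the oblong hole at the top face of the stand's plate, 120 above the bench; the hanging hook's origin lies here.
- tray: Blue parts tray, fixed, 140 (x) x 150 (y) x 18 tall, walls and floor 3 thick. Origin: centre of its underside, z up.
- screw_jar: Clear jar of screws with red lid, 63 across, 79 tall; a bystander. Origin: centre of its underside.
- tape_measure: Dark tape measure, 36 x 88 x 68; a bystander. Origin: centre of its underside.
- insulating_tape: Roll of black insulating tape lying flat, 58 across, 18 tall; a bystander. Origin: centre of its underside.
Mind the look-alikes: they are no part of the job. Of the things shaped like the tray, the blue one is meant.

How it is judged:
On the way, in this order (a step that is already met when the one before it is completed fails the run):
1. the strainer hangs on the hook, its underside clear above the mouth of the well (z of strainer in the frame of bore_mouth above 0.002 m and contact force between hook and strainer above 1 N and contact force between the fingers and hook above 1 N), for 0.1 s.
2. the strainer stands upright in the tray, free of the hook (horizontal distance between strainer and tray below 0.045 m and z of strainer in the frame of tray below 0.008 m and angle between strainer's own z axis and vertical below 0.1 rad and contact force between hook and strainer below 0.05 N and distance between hook_bar and strainer above 0.09 m), for 0.2 s.
At the end, for the whole second after the job is handed in: The strainer stands upright (0.1 rad), at rest on the tray's floor, its axis within 45 mm of the tray's centre; the hook hangs upright (0.08 rad), at rest in the stand, either way round, flange on the plate (4 mm), axis within 11 mm of the hole's centre (horizontal distance between strainer and tray below 0.045 m and z of strainer in the frame of tray below 0.008 m and angle between strainer's own z axis and vertical below 0.1 rad and linear speed of each of strainer, hook below 0.02 m/s and horizontal distance between hook and stand_hole below 0.011 m and z of hook in the frame of stand_hole between -0.004 and 0.004 m and angle between hook's own z axis and vertical below 0.08 rad); the robot touches nothing.
It fails at once if the fingers or the arm touch the strainer or its bail (contact force between any of the fingers, the arm and strainer above 0.5 N).
It fails at once if the hook bears on the strainer or bail with more than 25 N (contact force between hook and strainer above 25 N).
It fails at once if the hook bears on the housing with more than 20 N (contact force between hook and housing above 20 N).
It fails at once if the strainer is dropped or pressed into the tray (more than 40 N) (contact force between strainer and tray above 40 N).
It fails at once if a bystander is moved more than 20 mm (distance of any of screw_jar, tape_measure, insulating_tape from where it was at the start of the episode above 0.02 m).
It also fails if it takes over 72 s, if anything falls off the work surface, if the arm or the gripper's body presses on something with over 40 N, if the wrist force passes 120 N, or if a joint passes its speed limit or range.

ROBOT

A 7-joint arm with a two-finger parallel gripper is mounted at the origin on a cart in front of the work surface, level with it; the furniture and walls round the work are solid. World frame = base frame: x ahead of the robot, y to its left, z up, the work surface at z = 0. Lengths are in m, angles in rad, forces in N, time in s.
With the tool pointing down it reaches from about 0.425 to 0.875 m from the base axis. Payload 4.7 kg.
Tool frame: the origin (TCP) lies at the very end of the fingers, on their centre line; the grasp point (between the pads) lies 19 mm behind it; z points along the fingers, y is the line along which they close (so a half turn about z gives the same grasp; the last joint's range is limited). The gripper opens to 87 mm and grips with 3 to 60 N. Pads are 19 mm wide; open, the fingers measure 117 mm over their backs; the gripper's body (75 mm by 190 mm) begins 51 mm behind the grasp point.
Start: joints at [-1.165, 0.321, -0.07, 1.45, 0.023, 1.371, -0.057], TCP at [0.248, 0.601, 0.223] pointing down, gripper open.
Joint ranges: [-2.86, 2.86], [-0.3, 2.09], [-1.38, 1.24], [0.06, 2.45], [-1.56, 4.7], [0.09, 2.05], [-2.69, 2.69]. Speed limits (rad/s): [2.57, 2.57, 3.14, 3.14, 3.14, 3.14, 3.14].

INTERFACE

Orientations are given as a 3x3 rotation matrix whose columns are the frame's x, y, z axes.
In Python, from bench import manip, vision, nets gives the robot as it stands.
- The arm moves only by the tool jog_arm, never from a script. Its argument "plan" is one flat list of numbers, 7 for each row, row after row: the shift along the tool's x, y, z in m, then the turn, a rotation vector about the tool's x, y, z in rad, then the finger opening in m, from 0 to 0.087. A call has 1 to 8 rows; each row shifts and turns the commanded pose from where the row before left it, along the tool's axes as they then stand; what a row does not reach is not made up. A row lasts 1/12 s, in which the tool goes at most 41.7 mm and 7.16 degrees, less where a joint would pass 70% of its speed; a pose out of reach is approached as far as the arm can. A call is refused whole if a number of a shift passes 0.0417 or a number of a turn 0.125, either way. A call with a gripper value outside its range is refused whole. The fingers move at their own pace and stop on an object; "force" is the grip in N (left out, the last holds). Time passes only in rows, so rows that do not move let the fingers close. It gives the time, the measured TCP pose, the force, the opening and the grip force at its end, in the units of the state.
- manip.get_state(): the state, without advancing time (a new reading comes with each control period).
- vision.grab_frame(name): name is "scene" or "top" or "wrist"; returns a dict with "image" (384x512x3 uint8, red, green, blue), "fovy" (degrees; the focal length in pixels is half the picture's height over the tangent of half this angle, whatever the lens; pixels are square), "cx", "cy" (the principal point, pixels), "rvec" (rotation vector, rad) and "tvec" (3), from world to camera coordinates, as OpenCV has them. Camera axes: x right, y down, z forward; pixel columns grow to the right and rows downward; lengths in m; the calibration is good to about 2 mm. A picture is of the moment at which its call begins. There is no depth.
- manip.sign_off(): hands the job in; it is judged then, once.
Trained networks look in a picture, given as the dict that the camera call returned (one of the last four; its "shot" number tells which), for a name from the list of things; names that differ only in an ending like _2 or _b are one class to them, and where a whole thing is asked for, a point or a joint stands for the part that bears it (a point fixed in the world has none). Each returns a list of dicts, best first, with "score" (0 to 1); they miss things now and then, are a little off and sometimes report something else, mostly with a low value. They report only what shows in the picture. A call takes as long as a camera call. They do not tell look-alikes from the thing itself.
- nets.spot_in(picture, target): "extent" ([left, top, right, bottom] in pixels, round what is visible of it).
- nets.cut_out(picture, target): "mask" (384x512 bool, what is visible of it) and "extent" ([left, top, right, bottom] in pixels, round what is visible of it).
- nets.spot_point(picture, target): "at" ([column, row] in pixels: a listed point, or the origin of a listed thing).
The state is a dict: "time": time; "joints": joint angles; "qd": joint speeds; "joint_efforts": joint torques, N m; "tcp_pos": TCP position; "tool_rot": TCP orientation; "ft_force": force on the tool from outside, world axes, zero at the start; "moment": the same for the moment, N m; "opening": opening from 0.0 (shut) to 1.0 (fully open); "grip_force": force on a finger pad.
Only numpy, scipy, OpenCV 4.12 (cv2) and the standard library are available. Lean on these libraries where they do the work, as an engineer would, in place of code of your own. Each camera call takes 0.05 s, during which the arm holds its last target. There are 200 camera calls.

## Working session

There is one attempt and no reset: what is moved stays moved. The work goes in short steps, Python scripts to look and compute and a tool call to move; the robot and the scene stay as the last step left them, time stands still between calls to the robot, and variables do not carry over. Pictures are saved under pics/ and viewed, at most 10 in all, crops included, and the job is handed in when it is done.

Besides the shell and the picture viewer there is one more tool, called after "Emit:" by a JSON object that holds its "api" and its "payload". jog_arm: Moves the arm, as the interface text tells. Its arguments: {"type":"object","properties":{"plan":{"type":"array","items":{"type":"number"}},"force":{"type":"number"}},"required":["plan"]}

```bash
mkdir -p pics; ls
python3 - <<'E'
from bench import manip, vision, nets
import cv2, numpy as np
s=manip.get_state();print(s['time'],s['tcp_pos'],s['tool_rot'],s['opening'],s['ft_force'])
ims=[]
for n in ['scene','top']:
    f=vision.grab_frame(n);print(n,f['fovy'],f['cx'],f['cy'],f['rvec'],f['tvec'])
    ims.append(f['image'])
    for t in ['housing','bore_mouth','strainer','bail_pivot','hook','hook_bar','stand','stand_hole','tray','screw_jar','tape_measure','insulating_tape']:
        if t in('bore_mouth','bail_pivot','hook_bar','stand_hole'):
            print(t,[(np.round(d['at'],1).tolist(),round(d['score'],2)) for d in nets.spot_point(f,t)])
        else:
            print(t,[(np.round(d['extent']).tolist(),round(d['score'],2)) for d in nets.spot_in(f,t)],[(np.round(d['at'],1).tolist(),round(d['score'],2)) for d in nets.spot_point(f,t)])
    cv2.imwrite(f'pics/{n}0.png',cv2.resize(f['image'][:,:,::-1],(800,600)))
E
```

```text
pics
0.0 [0.24803922 0.60021987 0.22146915] [[-9.24236721e-01  3.81819493e-01 -5.98375636e-04]
 [ 3.81819940e-01  9.24235007e-01 -1.78480913e-03]
 [-1.28435208e-04 -1.87805789e-03 -9.99998228e-01]] 1.0037824029047835 [ 0.31296535  0.23718404 -0.07527512]
scene 45.80310844377382 258.6079031692482 187.21628757478575 [ 2.25337448 -0.56125208  0.23720137] [-0.44762616  0.22873164  1.13799108]
housing [([261.0, 168.0, 311.0, 228.0], 0.62)] [([285.5, 205.7], 0.87)]
bore_mouth [([288.3, 176.5], 0.92)]
strainer [] []
bail_pivot []
hook [([220.0, 107.0, 240.0, 152.0], 0.71)] [([230.6, 121.7], 0.75), ([230.7, 157.1], 0.41)]
hook_bar [([228.6, 125.1], 0.38)]
stand [([210.0, 116.0, 253.0, 170.0], 0.84)] [([230.4, 154.9], 0.92)]
stand_hole [([230.5, 128.1], 0.75), ([232.8, 155.5], 0.2)]
tray [([202.0, 290.0, 272.0, 351.0], 0.67), ([269.0, 252.0, 354.0, 324.0], 0.61), ([212.0, 118.0, 253.0, 170.0], 0.48)] [([312.0, 291.2], 0.83), ([237.5, 317.7], 0.62)]
screw_jar [([329.0, 186.0, 356.0, 220.0], 0.67)] [([338.4, 211.3], 0.97)]
tape_measure [([280.0, 150.0, 311.0, 177.0], 0.87)] [([292.5, 169.6], 0.
[... 326 characters left out ...]
iner [([256.0, 155.0, 276.0, 168.0], 0.65)] [([262.2, 166.0], 0.56)]
bail_pivot [([262.1, 161.5], 0.49)]
hook [([136.0, 161.0, 156.0, 184.0], 0.63)] [([146.5, 171.2], 0.54)]
hook_bar []
stand [([132.0, 158.0, 177.0, 204.0], 0.81)] [([155.2, 182.0], 0.67)]
stand_hole [([146.1, 171.0], 0.93), ([262.8, 165.9], 0.34)]
tray [([331.0, 241.0, 392.0, 295.0], 0.78), ([323.0, 158.0, 399.0, 225.0], 0.67)] [([356.8, 266.6], 0.89), ([360.5, 192.5], 0.61)]
screw_jar [([282.0, 106.0, 306.0, 137.0], 0.56)] [([291.1, 122.4], 0.7), ([208.5, 221.1], 0.52)]
tape_measure [([195.0, 115.0, 227.0, 141.0], 0.62)] [([213.7, 129.5], 0.63)]
insulating_tape [([199.0, 211.0, 223.0, 230.0], 0.76)] [([213.5, 219.3], 0.76)]
```

View pics/scene0.png

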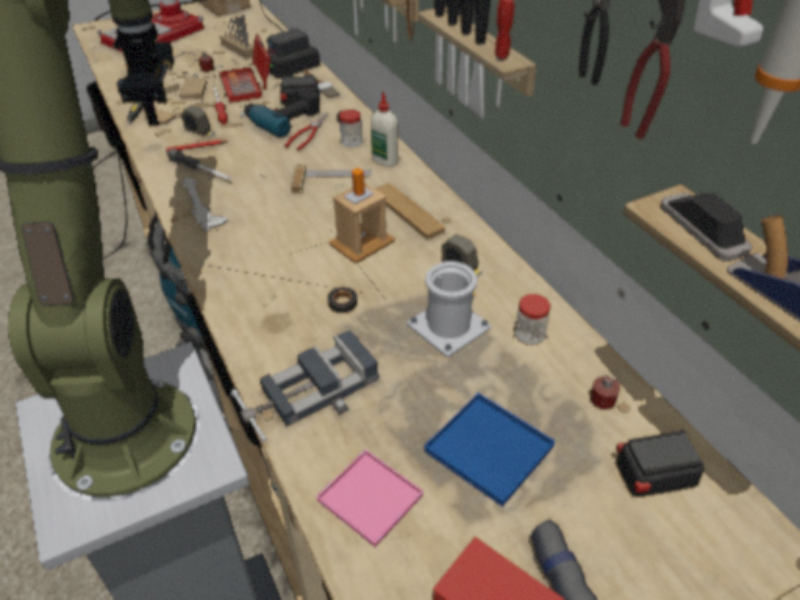

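View pics/top0.png

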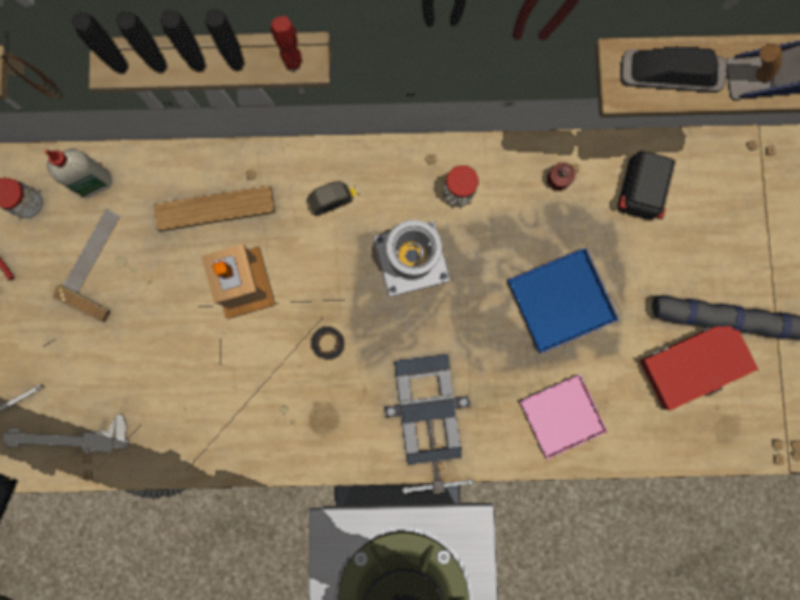

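```bash
cat > h.py <<'E'
import numpy as np, cv2
def KRt(f):
    h,w=f['image'].shape[:2]; fl=h/2/np.tan(np.radians(f['fovy'])/2)
    K=np.array([[fl,0,f['cx']],[0,fl,f['cy']],[0,0,1]])
    return K,cv2.Rodrigues(np.array(f['rvec'],float))[0],np.array(f['tvec'],float)
def ray(f,p):
    K,R,t=KRt(f); return -R.T@t, R.T@np.linalg.solve(K,[p[0],p[1],1])
def onz(f,p,z):
    c,d=ray(f,p); return c+d*(z-c[2])/d[2]
def proj(f,X):
    K,R,t=KRt(f); x=(np.atleast_2d(X)@R.T+t)@K.T; return x[:,:2]/x[:,2:]
def tri(obs):
    A=np.zeros((3,3));b=np.zeros(3)
    for f,p in obs:
        c,d=ray(f,p);d=d/np.linalg.norm(d);M=np.eye(3)-np.outer(d,d);A+=M;b+=M@c
    X=np.linalg.solve(A,b); return X,[np.round(proj(f,X)[0]-p,1) for f,p in obs]
E
python3 - <<'E'
from h import *
from bench import vision
a=vision.grab_frame('scene');b=vision.grab_frame('top')
P={'bore':((288.3,176.5),(263,158.6)),'hook':((230.6,121.7),(146.5,171.2)),'hole':((230.5,128.1),(146.1,171)),'stand':((230.4,154.9),(155.2,182)),'housing':((285.5,205.7),(264.6,164.7)),'trayA':((312,291.2),(360.5,192.5)),'trayB':((237.5,317.7),(356.8,266.6)),'jar':((338.4,211.3),(291.1,122.4)),'tape_m':((292.5,169.6),(213.7,129.5)),'ins':((219.6,193.5),(213.5,219.3))}
for k,(p,q) in P.items():
    X,e=tri([(a,p),(b,q)]);print(k,X.round(4),e, np.hypot(X[0],X[1]).round(3))
E
```

```text
bore [ 0.5807 -0.028   0.1201] [array([-0.9,  0.2]), array([ 0.4, -0.9])] 0.581
hook [0.55   0.2648 0.1342] [array([ 0.4, -0.1]), array([-0.2,  0.5])] 0.61
hole [0.5538 0.2731 0.1041] [array([ 0.9, -0.1]), array([-0.4,  1.1])] 0.617
stand [0.5422 0.2695 0.0028] [array([-0.2,  0. ]), array([ 0.1, -0.2])] 0.605
housing [ 0.5779 -0.0339  0.0162] [array([ 0.8, -0.2]), array([-0.3,  0.8])] 0.579
trayA [ 0.4976 -0.3005 -0.009 ] [array([ 0.7, -0.1]), array([-0.2,  0.5])] 0.581
trayB [ 0.2987 -0.2805 -0.0065] [array([-1.4,  0.2]), array([ 0.4, -1.2])] 0.41
jar [ 0.7022 -0.114   0.0043] [array([-0.5,  0.1]), array([ 0.2, -0.4])] 0.711
tape_m [0.6843 0.1053 0.0052] [array([ 0.5, -0.1]), array([-0.2,  0.5])] 0.692
ins [0.4332 0.1092 0.0095] [array([ 0.2, -0. ]), array([-0.1,  0.2])] 0.447
```

The blue tray lies at about (563,300) in the top view and (489,448) in the scene view. The pink one, at (562,415), is the look-alike. The hook stand is at (238,275) and the housing at (413,248), both in the top view, and the triangulated heights agree with the text. I'll move above the stand for a close look.

Emit:
{"api": "jog_arm", "payload": {"plan": [-0.034,-0.016,-0.01,0,0,0,0.087,-0.034,-0.016,-0.01,0,0,0,0.087,-0.034,-0.016,-0.01,0,0,0,0.087,-0.034,-0.016,-0.01,0,0,0,0.087,-0.034,-0.016,-0.01,0,0,0,0.087,-0.034,-0.016,-0.01,0,0,0,0.087,-0.034,-0.016,-0.01,0,0,0,0.087,-0.034,-0.016,-0.01,0,0,0,0.087]}}

```text
time: 2.87
tcp_pos: [0.4517, 0.3771, 0.3034]
tool_rot: [[-0.924, 0.382, 0.0], [0.382, 0.924, 0.001], [-0.0, 0.001, -1.0]]
ft_force: [1.3, 0.5, -0.5]
opening: 1.004
grip_force: 0.0
```

Emit:
{"api": "jog_arm", "payload": {"plan": [-0.034,-0.016,-0.01,0,0,0,0.087,-0.034,-0.016,-0.01,0,0,0,0.087,-0.034,-0.016,-0.01,0,0,0,0.087,0,0,0,0,0,0,0.087,0,0,0,0,0,0,0.087]}}

```text
time: 3.28
tcp_pos: [0.5289, 0.2924, 0.3334]
tool_rot: [[-0.922, 0.388, 0.002], [0.388, 0.922, 0.0], [-0.002, 0.001, -1.0]]
ft_force: [-0.4, 0.9, -0.8]
opening: 0.999
grip_force: 0.0
```

```bash
cat > look.py <<'E'
from bench import manip, vision, nets
from h import *
import sys,pickle
def st():
    s=manip.get_state();R=np.array(s['tool_rot'])
    print('t',round(s['time'],2),'tcp',np.round(s['tcp_pos'],4),'x',R[:,0].round(3),'y',R[:,1].round(3),'z',R[:,2].round(3),'j',np.round(s['joints'],2),'F',np.round(s['ft_force'],1),'op',round(s['opening'],3));return s
def look(cam,pts=(),boxes=(),save=None):
    s=manip.get_state();f=vision.grab_frame(cam)
    for t in pts: print(cam,t,[(np.round(d['at'],1).tolist(),round(d['score'],2)) for d in nets.spot_point(f,t)])
    for t in boxes: print(cam,t,[(np.round(d['extent']).tolist(),round(d['score'],2)) for d in nets.spot_in(f,t)])
    if save: pickle.dump(f,open(save+'.pkl','wb')); cv2.imwrite(f'pics/{save}.png',cv2.resize(f['image'][:,:,::-1],(800,600)))
    return f
E
python3 - <<'E'
from look import *
st();look('wrist',['hook','stand_hole','stand','bore_mouth'],['hook','stand'],'w1')
E
```

```text
t 3.28 tcp [0.5289 0.2924 0.3334] x [-0.922  0.388 -0.002] y [0.388 0.922 0.001] z [ 0.002  0.    -1.   ] j [-0.71  0.19  0.19  1.4  -0.04  1.56  0.65] F [-0.4  0.9 -0.8] op 0.999
wrist hook [([247.7, 184.5], 0.81)]
wrist stand_hole [([242.3, 180.9], 0.57)]
wrist stand [([246.4, 166.9], 0.78)]
wrist bore_mouth []
wrist hook [([227.0, 165.0, 264.0, 205.0], 0.96)]
wrist stand [([209.0, 132.0, 278.0, 218.0], 0.97)]
```

View pics/w1.png

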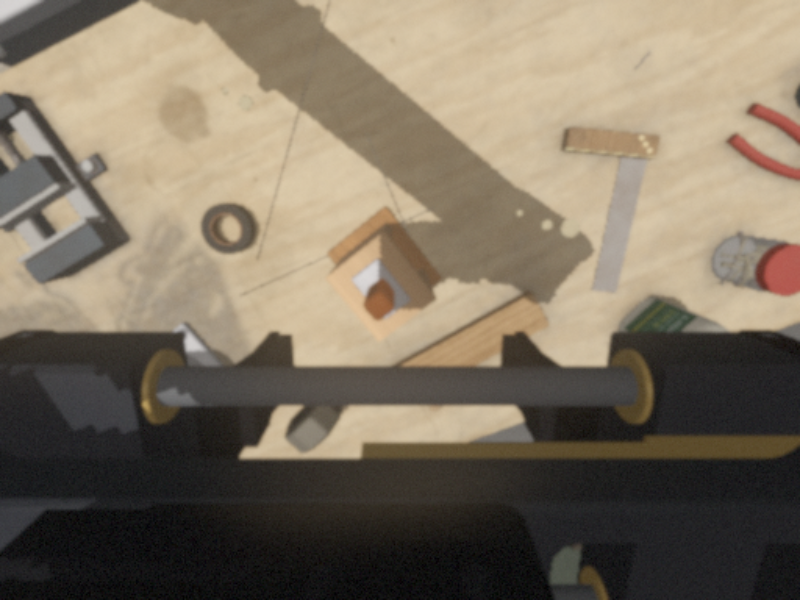

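Run:
```python
from h import *; import pickle
f=pickle.load(open('w1.pkl','rb')); K,R,t=KRt(f); print(f['fovy'],'cam',(-R.T@t).round(3)); print(R.round(2))
print(onz(f,(245.5,185),0.182),onz(f,(247.7,184.5),.12),onz(f,(242.3,180.9),.12),onz(f,(246.4,166.9),0), proj(f,[[0.55,.265,.12],[.5289,.2924,.1]]))
```

```text
71.73646627002148 cam [0.465 0.32  0.496]
[[ 0.39  0.92  0.  ]
 [ 0.89 -0.37  0.26]
 [ 0.24 -0.1  -0.97]]
[0.53365941 0.28054924 0.182     ] [0.54776691 0.275964   0.12      ] [0.53977387 0.27085041 0.12      ] [0.54170583 0.27303245 0.        ] [[241.41006152 188.68276746]
 [253.0997329  166.00144842]]
```

```bash
cat > fit.py <<'E'
from h import *
from scipy.optimize import minimize
def box(lx,ly,z0,z1,cx=0,cy=0):
    return np.array([[cx+sx*lx/2,cy+sy*ly/2,z] for sx in(-1,1) for sy in(-1,1) for z in(z0,z1)])
def cyl(r,z0,z1): 
    a=np.linspace(0,2*np.pi,40); return np.array([[r*np.cos(t),r*np.sin(t),z] for t in a for z in(z0,z1)])
S=4
def sil(f,parts,p):
    c,s=np.cos(p[2]),np.sin(p[2]);Rz=np.array([[c,-s,0],[s,c,0],[0,0,1]])
    m=np.zeros((384*S,512*S),np.uint8)
    for q in parts:
        u=proj(f,q@Rz.T+[p[0],p[1],0]); cv2.fillConvexPoly(m,cv2.convexHull(np.round((u+.5)*S).astype(np.int32)),1)
    return cv2.resize(m.astype(np.float32),(512,384),interpolation=cv2.INTER_AREA)
def fit(fm,parts,p0):
    def cost(p):
        e=0
        for f,m in fm:
            a=sil(f,parts,p); e+=1-np.minimum(a,m).sum()/np.maximum(a,m).sum()
        return e
    best=None
    for y in np.arange(-1.6,1.6,.2) if p0[2] is None else [p0[2]]:
        x0=np.array([p0[0],p0[1],y]);r=minimize(cost,x0,method='Nelder-Mead',options=dict(initial_simplex=x0+np.array([[0,0,0],[.008,0,0],[0,.008,0],[0,0,.15]]),maxiter=90))
        if best is None or r.fun<best.fun: best=r
    return best.x.round(4),round(best.fun,3)
E
python3 - <<'E'
from look import *; from fit import *
w=pickle.load(open('w1.pkl','rb')); b=look('top',save='t1'); a=look('scene',save='s1')
def cut(f,n):
    d=nets.cut_out(f,n); print(n,[(x['extent'],round(x['score'],2)) for x in d]); return [x['mask'].astype(np.float32) for x in d]
obs=[]
for f,(u,v) in ((w,(243,184)),(b,(143,171)),(a,(230,115))):
    h=cv2.cvtColor(f['image'],cv2.COLOR_RGB2HSV); m=(h[...,0]<14)&(h[...,1]>170)&(h[...,2]>90)
    n,l,s,c=cv2.connectedComponentsWithStats(m.astype(np.uint8)); 
    g=[(c[i].round(1),s[i,4]) for i in range(1,n) if np.hypot(*(c[i]-[u,v]))<25]; print(g)
    g=max(g,key=lambda x:x[1]); obs.append((f,g[0]))
print('handle',tri(obs))
hk=cut(w,'hook')[0]; sw=np.maximum(cut(w,'stand')[0],hk); sb=np.maximum(cut(b,'stand')[0],cut(b,'hook')[0])
stand=[box(110,90,0,12)/1e3,box(80,70,0,120)/1e3,box(50,32,120,126)/1e3,box(20,20,126,182)/1e3]
print('stand',fit([(w,sw),(b,sb)],stand,(.545,.268,None)))
hb=cut(b,'housing')[0]; tb=cut(b,'tray')
house=[box(112,112,0,10)/1e3,cyl(.04,0,.12),cyl(.045,.11,.12)]
print('housing',fit([(b,hb)],house,(.579,-.03,None)))
ta=cut(a,'tray')
pick=lambda L,u,v:[m for m in L if m[v,u]>0][0]
print('tray',fit([(b,pick(tb,360,192)),(a,pick(ta,312,288))],[box(140,150,0,18)/1e3],(.4976,-.3005,None)))
E
```

```text
[]Traceback (most recent call last):
  File "<stdin>", line 10, in <module>
ValueError: max() iterable argument is empty
```

Emit:
{"api": "jog_arm", "payload": {"plan": [-0.03,-0.034,0,0,0,0,0.087,-0.03,-0.034,0,0,0,0,0.087,-0.03,-0.034,0,0,0,0,0.087,-0.03,-0.034,0.01,0,0,0,0.087,-0.03,-0.034,0.01,0,0,0,0.087,-0.03,-0.034,0.02,0,0,0,0.087,-0.03,-0.034,0.02,0,0,0,0.087,-0.03,-0.034,0.02,0,0,0,0.087]}}

```text
time: 4.4
tcp_pos: [0.6314, -0.0095, 0.2639]
tool_rot: [[-0.924, 0.381, 0.001], [0.381, 0.924, 0.0], [-0.001, 0.001, -1.0]]
ft_force: [0.7, 0.4, -0.4]
opening: 1.001
grip_force: 0.0
```

Emit:
{"api": "jog_arm", "payload": {"plan": [-0.015,-0.019,0.02,0,0,0,0.087,-0.015,-0.019,0.02,0,0,0,0.087,0,0,0,0,0,0,0.087,0,0,0,0,0,0,0.087]}}

```text
time: 4.73
tcp_pos: [0.6433, -0.0562, 0.2226]
tool_rot: [[-0.923, 0.385, -0.003], [0.385, 0.923, -0.0], [0.003, -0.002, -1.0]]
ft_force: [1.0, 0.4, -0.1]
opening: 1.001
grip_force: 0.0
```

Run:
```python
from look import *; from fit import *
st(); look('wrist',['bore_mouth','bail_pivot','housing'],save='w2')
w,b,a=[pickle.load(open(n+'.pkl','rb')) for n in('w1','t1','s1')]
def cut(f,n):
    d=nets.cut_out(f,n); print(n,[(np.round(x['extent']).tolist(),round(x['score'],2)) for x in d]); return [x['mask'].astype(np.float32) for x in d]
obs=[]
for f,(u,v) in ((w,(243,184)),(b,(143,171)),(a,(230,115))):
    h=cv2.cvtColor(f['image'],cv2.COLOR_RGB2HSV); m=((h[...,0]<13)|(h[...,0]>175))&(h[...,1]>150)&(h[...,2]>60)
    n,l,s,c=cv2.connectedComponentsWithStats(m.astype(np.uint8)); 
    g=[(c[i].round(1),s[i,4]) for i in range(1,n) if np.hypot(*(c[i]-[u,v]))<25]; print(g)
    if g: g=max(g,key=lambda x:x[1]); obs.append((f,g[0]))
print('handle',tri(obs))
hk=cut(w,'hook')[0]; sw=np.maximum(cut(w,'stand')[0],hk); sb=np.maximum(cut(b,'stand')[0],cut(b,'hook')[0])
stand=[box(110,90,0,12)/1e3,box(80,70,0,120)/1e3,box(50,32,120,126)/1e3,box(20,20,126,182)/1e3]
print('stand',fit([(w,sw),(b,sb)],stand,(.545,.268,None)))
hb=cut(b,'housing')[0]; tb=cut(b,'tray')
house=[box(112,112,0,10)/1e3,cyl(.04,0,.12),cyl(.045,.11,.12)]
print('housing',fit([(b,hb)],house,(.579,-.03,None)))
ta=cut(a,'tray')
pick=lambda L,u,v:[m for m in L if m[v,u]>0][0]
print('tray',fit([(b,pick(tb,360,192)),(a,pick(ta,312,288))],[box(140,150,0,18)/1e3],(.4976,-.3005,None)))
i=pickle.load(open('w2.pkl','rb'))['image'][:,:,::-1]
cv2.imwrite('pics/w2c.png',cv2.resize(i[20:230,110:390],(800,600),interpolation=cv2.INTER_CUBIC))
```

```text
t 4.73 tcp [ 0.6433 -0.0562  0.2226] x [-0.923  0.385  0.003] y [ 0.385  0.923 -0.002] z [-0.003 -0.    -1.   ] j [-0.28  0.33  0.41  1.47 -0.13  1.37  1.32] F [ 1.   0.4 -0.1] op 1.001
wrist bore_mouth [([255.9, 118.9], 0.52)]
wrist bail_pivot [([252.9, 121.2], 0.65)]
wrist housing []
[(array([245., 191.]), np.int32(1)), (array([246., 193.]), np.int32(1)), (array([240. , 194.5]), np.int32(2)), (array([243., 195.]), np.int32(1)), (array([244.5, 196.5]), np.int32(4)), (array([244., 199.]), np.int32(1)), (array([241., 201.]), np.int32(1))]
[(array([146.7, 172. ]), np.int32(3)), (array([142., 174.]), np.int32(1)), (array([145., 176.]), np.int32(3))]
[(array([226., 110.]), np.int32(1)), (array([232., 113.]), np.int32(1)), (array([226., 118.]), np.int32(1)), (array([227. , 122.5]), np.int32(2)), (array([231., 123.]), np.int32(1)), (array([229., 124.]), np.int32(1))]
handle (array([0.54874677, 0.26690025, 0.13379074]), [array([-2.6, -6.6]), array([-1.2,  0.2]), array([ 3.4, -1. ])])
hook [([228.0, 167.0, 262.0, 205.0], 0.66)]
stand [([209.0, 131.0, 281.0, 217.0], 0.77)]
stand [([140.0, 159.0, 177.0, 203.0], 0.87)]
hook [([141.0, 164.0, 154.0, 181.0], 0.66)]
stand (array([0.5446, 0.2689, 0.2684]), np.float64(0.283))
housing [([240.0, 141.0, 291.0, 190.0], 0.7)]
tray [([332.0, 240.0, 390.0, 296.0], 0.74), ([326.0, 161.0, 395.0, 226.0], 0.67)]
housing (array([ 0.5799, -0.0317,  0.2054]), np.float64(0.219))
tray [([269.0, 253.0, 352.0, 324.0], 0.86), ([203.0, 290.0, 273.0, 349.0], 0.6), ([210.0, 121.0, 254.0, 168.0], 0.22)]
tray (array([ 0.4986, -0.2954,  0.3736]), np.float64(0.07))
```

View pics/w2c.png

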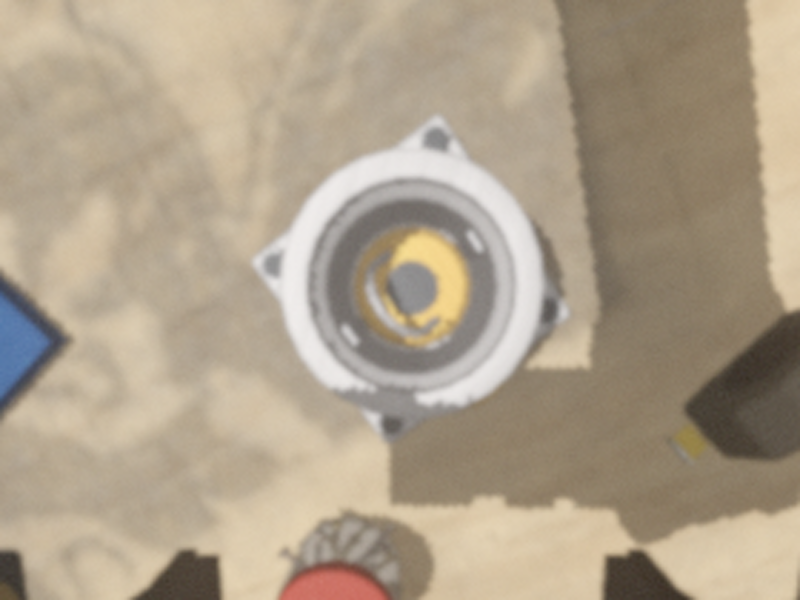

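The crop shows the well mouth centred at about (413,281). The spring tops are at (474,240) and (350,335). The bail's grey arc is lower left of the centre, with its crown near (385,310), so it leans toward the spring at (350,335).

Run:
```python
from look import *
f=pickle.load(open('w2.pkl','rb')); g=lambda x,y:(110+(x+.5)*.35-.5,20+(y+.5)*.35-.5)
K,R,t=KRt(f);print('cam',-R.T@t)
print('rim',onz(f,g(413.5,280),.12)); s1=onz(f,g(474,240),.105);s2=onz(f,g(350,335),.105);print(s1,s2,'mid',(s1+s2)/2,'len',np.linalg.norm(s1-s2),'ang',np.arctan2(*(s1-s2)[[1,0]]))
# hough / rim circle: bright rim threshold
im=f['image'].astype(np.float32).mean(2)
ang=np.linspace(0,2*np.pi,72,endpoint=False)
def ring(c,r,z,th): 
    return proj(f,np.c_[c[0]+r*np.cos(th),c[1]+r*np.sin(th),np.full(len(th),z)]).astype(np.float32)
from scipy.optimize import minimize
G=cv2.GaussianBlur(im,(0,0),1)
def samp(p): return cv2.remap(G,p[:,0].reshape(1,-1),p[:,1].reshape(1,-1),cv2.INTER_LINEAR)[0]
def cost(c):  # inner edge bright ring 38mm vs dark inside
    return -(np.clip(samp(ring(c,.0465-.004,.12,ang)),0,230)-samp(ring(c,.049,.12,ang))).mean()
c0=onz(f,g(413.5,280),.12)[:2]
r=minimize(cost,c0,method='Nelder-Mead',options=dict(initial_simplex=c0+np.array([[0,0],[.004,0],[0,.004]])));print('rimfit',r.x,r.fun)
for (x,y) in ((385,258),(440,322),(375,305),(390,318),(372,285)): print((x,y),onz(f,g(x,y),.064)[:2])
# predicted crown both ways
for c in (r.x,):
  u=(s1-s2)[:2];u/=np.linalg.norm(u)
  for sg in(1,-1):
    X=[np.r_[c+sg*u*y+np.array([u[1],-u[0]])*x,.038+z] for x,y,z in((0,15.7e-3,25.6e-3),(17.5e-3,0,0),(-17.5e-3,0,0))]
    print(sg,[( (p[0]+.5-110)/.35, (p[1]+.5-20)/.35) for p in proj(f,X)])
```

```text
cam [ 0.58026114 -0.02853588  0.38510259]
rim [ 0.57871785 -0.02787836  0.12      ]
[ 0.57425627 -0.00294034  0.105     ] [ 0.58758396 -0.05654866  0.105     ] mid [ 0.58092011 -0.0297445   0.105     ] len 0.05524019521501328 ang 1.8144684974817387
rimfit [ 0.580658   -0.03016986] -54.808349609375
(385, 258) [ 0.56596505 -0.0351076 ]
(440, 322) [ 0.59815337 -0.02406303]
(375, 305) [ 0.58148336 -0.04622059]
(390, 318) [ 0.58868855 -0.04256282]
(372, 285) [ 0.5736791  -0.04419487]
1 [(np.float64(441.5861925874317), np.float64(264.4275686385645)), (np.float64(434.2034250562844), np.float64(320.3429614198481)), (np.float64(387.10170097451936), np.float64(254.87595327478502))]
-1 [(np.float64(380.1906395061079), np.float64(311.48397358411756)), (np.float64(434.2034250562844), np.float64(320.3429614198481)), (np.float64(387.10170097451936), np.float64(254.87595327478502))]
```

The pivot line and crown predicted for a lean toward (350,335) match the picture, so the bail's dropped direction in world is (0.24, -0.97). Next I'll take a close look at the stand.

Emit:
{"api": "jog_arm", "payload": {"plan": [0.018,0.0323,-0.004,0,0,0,0.087,0.018,0.0323,-0.004,0,0,0,0.087,0.018,0.0323,-0.004,0,0,0,0.087,0.018,0.0323,-0.004,0,0,0,0.087,0.018,0.0323,-0.004,0,0,0,0.087,0.018,0.0323,-0.004,0,0,0,0.087,0.018,0.0323,-0.004,0,0,0,0.087,0.018,0.0323,-0.004,0,0,0,0.087]}}

```text
time: 5.95
tcp_pos: [0.6093, 0.241, 0.2567]
tool_rot: [[-0.924, 0.382, 0.0], [0.382, 0.924, 0.0], [-0.0, 0.0, -1.0]]
ft_force: [0.8, 0.2, 0.2]
opening: 0.999
grip_force: 0.0
```

Emit:
{"api": "jog_arm", "payload": {"plan": [0,0,0,0,0,0,0.087,0,0,0,0,0,0,0.087]}}

```text
time: 6.12
tcp_pos: [0.6086, 0.2432, 0.256]
tool_rot: [[-0.927, 0.376, -0.0], [0.376, 0.927, 0.001], [0.001, 0.001, -1.0]]
ft_force: [0.7, -1.8, -0.6]
opening: 0.999
grip_force: 0.0
```

Run:
```python
from look import *
st(); f=look('wrist',['hook','stand_hole','stand'],['hook'],save='w3'); a=look('scene')
p=proj(f,[[.548,.268,.12]])[0];print(p);u,v=p.astype(int)
u=min(max(u,80),430);v=min(max(v,70),310)
i=cv2.resize(f['image'][v-70:v+70,u-70:u+70,::-1],(560,560),interpolation=cv2.INTER_CUBIC)
j=cv2.resize(a['image'][100:180,200:260,::-1],(240,320),interpolation=cv2.INTER_CUBIC)
m=np.zeros((560,800,3),np.uint8);m[:,:560]=i;m[:320,560:]=j;cv2.imwrite('pics/w3c.png',m);print(u,v)
```

```text
t 6.12 tcp [0.6086 0.2432 0.256 ] x [-0.927  0.376  0.001] y [0.376 0.927 0.001] z [-0.     0.001 -1.   ] j [-0.62  0.32  0.27  1.4  -0.08  1.43  0.83] F [ 0.7 -1.8 -0.6] op 0.999
wrist hook [([256.1, 117.5], 0.83), ([251.3, 116.5], 0.43)]
wrist stand_hole [([252.9, 117.8], 0.61), ([200.4, 237.4], 0.39)]
wrist stand [([253.9, 118.0], 0.69)]
wrist hook [([231.0, 90.0, 281.0, 145.0], 0.74), ([24.0, 169.0, 142.0, 235.0], 0.46)]
[253.01505596 122.38729876]
253 122
```

View pics/w3c.png

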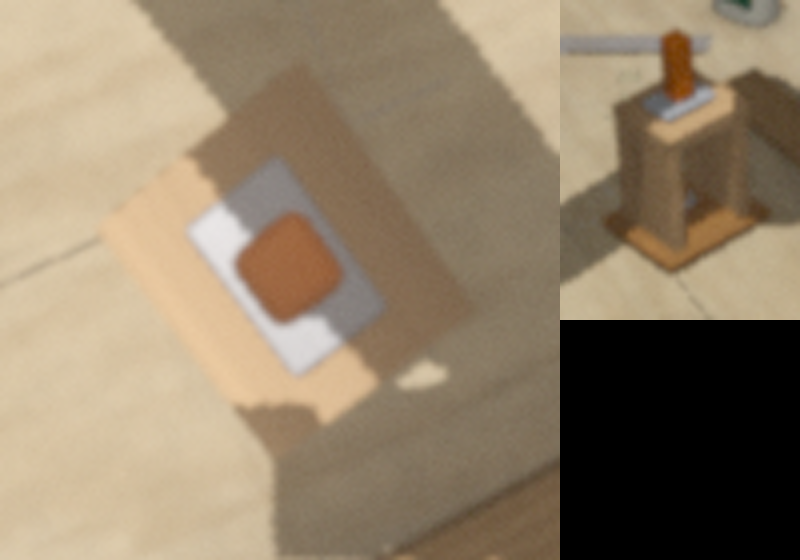

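The flange corners show in the crop at (283,157), (188,230), (298,376) and (385,303), with the handle top centred at (289,266). Metal shows through the stand at (690,200) in the scene inset.

Run:
```python
from look import *
f=pickle.load(open('w3.pkl','rb'));a=pickle.load(open('s1.pkl','rb'));w1=pickle.load(open('w1.pkl','rb'))
g=lambda x,y:(183+(x+.5)/4-.5,52+(y+.5)/4-.5)
c=np.array([onz(f,g(*p),.126) for p in((283,157),(188,230),(298,376),(385,303))])
print('flange',c.mean(0),[np.linalg.norm(c[i]-c[i-1]).round(4) for i in range(4)])
d=(c[3]-c[0])+(c[2]-c[1]);yaw=np.arctan2(d[1],d[0]);print('yaw',yaw)
h=onz(f,g(289,266),.182);print('handle top',h)
# height check, two views of handle top centre: w1 (379,286)/800 scale
print('tri',tri([(f,g(289,266)),(w1,((379)/1.5625,(291)/1.5625))]))
o=c.mean(0)
for s in(0,np.pi):
    e=np.array([np.cos(yaw+s),np.sin(yaw+s)])
    X=[[o[0]+x*e[0],o[1]+x*e[1],.12+z] for x,z in((-.007,-.06),(-.007,-.1),(.007,-.1),(.007,-.089))]
    print(s,((proj(a,X)+.5-[200,100])*4+[560,0]).round(0).tolist())
```

```text
flange [0.54508739 0.27134203 0.126     ] [np.float64(0.046), np.float64(0.031), np.float64(0.0481), np.float64(0.0303)]
yaw 0.25922379419712127
handle top [0.54465535 0.27125446 0.182     ]
tri (array([0.54419827, 0.2708567 , 0.13590947]), [array([-0.7, -0.1]), array([0.5, 0.1])])
0 [[675.0, 167.0], [677.0, 206.0], [691.0, 199.0], [690.0, 189.0]]
3.141592653589793 [[688.0, 160.0], [691.0, 199.0], [677.0, 206.0], [677.0, 196.0]]
```

Emit:
{"api": "jog_arm", "payload": {"plan": [0.0347,0.001,0,0,0,0,0.087,0.0347,0.001,0,0,0,0,0.087,0,0,0,0,0,0.116,0.087,0,0,0,0,0,0.116,0.087,0,0,0,0,0,0.116,0.087,0,0,0,0,0,0.116,0.087,0,0,0,0,0,0.116,0.087,0,0,0,0,0,0.116,0.087]}}

```text
time: 7.08
tcp_pos: [0.5467, 0.2664, 0.2563]
tool_rot: [[-0.458, 0.889, 0.0], [0.889, 0.458, 0.0], [0.0, 0.0, -1.0]]
ft_force: [-0.5, -0.3, 0.0]
opening: 0.999
grip_force: 0.0
```

Emit:
{"api": "jog_arm", "payload": {"plan": [0,0,0,0,0,0.115,0.087,0,0,0,0,0,0.115,0.087,0,0,0,0,0,0,0.087,0,0,0,0,0,0,0.087]}}

```text
time: 7.42
tcp_pos: [0.5467, 0.2668, 0.2563]
tool_rot: [[-0.252, 0.968, 0.0], [0.968, 0.252, 0.0], [-0.0, 0.0, -1.0]]
ft_force: [-1.1, 0.6, -0.3]
opening: 1.003
grip_force: 0.0
```

Run:
```python
from look import *
s=st();R=np.array(s['tool_rot']);print('yaw',np.arctan2(R[1,0],R[0,0]),R.T@(np.array([.545,.271,.136])-s['tcp_pos']))
```

```text
t 7.42 tcp [0.5467 0.2668 0.2563] x [-0.252  0.968 -0.   ] y [0.968 0.252 0.   ] z [ 0.  0. -1.] j [-0.78  0.22  0.33  1.52 -0.07  1.41 -0.19] F [-1.1  0.6 -0.3] op 1.003
yaw 1.8257324686200844 [ 0.00451709 -0.00056083  0.1202984 ]
```

Emit:
{"api": "jog_arm", "payload": {"plan": [0.0045,-0.0005,0.03,0,0,0,0.087,0,0,0.03,0,0,0,0.087,0,0,0.03,0,0,0,0.087,0,0,0.02,0,0,0,0.087,0,0,0.01,0,0,0,0.087,0,0,0,0,0,0,0.087,0,0,0,0,0,0,0.087,0,0,0,0,0,0,0.01], "force": 40}}

```text
time: 8.08
tcp_pos: [0.546, 0.2722, 0.1381]
tool_rot: [[-0.251, 0.968, 0.003], [0.968, 0.251, 0.002], [0.001, 0.003, -1.0]]
ft_force: [0.3, 0.0, 0.7]
opening: 0.972
grip_force: 0.0
```

Emit:
{"api": "jog_arm", "payload": {"plan": [0,0,0,0,0,0,0.01,0,0,0,0,0,0,0.01,0,0,0,0,0,0,0.01,0,0,0,0,0,0,0.01,0,0,0,0,0,0,0.01,0,0,0,0,0,0,0.01,0,0,0,0,0,0,0.01,0,0,0,0,0,0,0.01]}}

```text
time: 8.75
tcp_pos: [0.5448, 0.2718, 0.1361]
tool_rot: [[-0.25, 0.968, -0.0], [0.968, 0.25, -0.0], [-0.0, -0.0, -1.0]]
ft_force: [0.2, 0.3, 0.4]
opening: 0.404
grip_force: 0.0
```

Emit:
{"api": "jog_arm", "payload": {"plan": [0,0,0,0,0,0,0.01,0,0,0,0,0,0,0.01,0,0,0,0,0,0,0.01,0,0,0,0,0,0,0.01,0,0,0,0,0,0,0.01]}}

```text
time: 9.17
tcp_pos: [0.5448, 0.2718, 0.1362]
tool_rot: [[-0.25, 0.968, 0.0], [0.968, 0.25, 0.0], [0.0, 0.0, -1.0]]
ft_force: [-0.2, -0.1, -0.7]
opening: 0.226
grip_force: 40.0
```

Emit:
{"api": "jog_arm", "payload": {"plan": [0,0,-0.01,0,0,0,0.01,0,0,-0.025,0,0,0,0.01,0,0,-0.03,0,0,0,0.01,0,0,-0.03,0,0,0,0.01,0,0,-0.03,0,0,0,0.01,0,0,-0.025,0,0,0,0.01,0,0,0,0,0,0,0.01,0,0,0,0,0,0,0.01]}}

```text
time: 9.83
tcp_pos: [0.5457, 0.272, 0.2886]
tool_rot: [[-0.25, 0.968, 0.004], [0.968, 0.25, 0.002], [0.001, 0.004, -1.0]]
ft_force: [-0.8, -0.3, -2.2]
opening: 0.227
grip_force: 40.0
```

Run:
```python
from look import *
s=st(); f=look('wrist',['hook_bar','hook'],save='w4'); a=look('scene',['hook_bar','hook'],save='s4')
o=np.array(s['tcp_pos'])-[0,0,.0162]; print('bar pred',o-[0,0,.1],proj(f,[o,o-[0,0,.1]]),proj(a,[o,o-[0,0,.1]]))
u,v=proj(a,[o-[0,0,.05]])[0].astype(int)
j=cv2.resize(a['image'][v-50:v+50,u-35:u+35,::-1],(420,600),interpolation=cv2.INTER_CUBIC)
u2,v2=np.clip(proj(f,[o-[0,0,.08]])[0].astype(int),[60,95],[450,285]);print(u,v,u2,v2)
i=cv2.resize(f['image'][v2-95:v2+95,u2-60:u2+60,::-1],(379,600),interpolation=cv2.INTER_CUBIC)
cv2.imwrite('pics/m4.png',np.hstack([j,i]))
```

```text
t 9.83 tcp [0.5457 0.272  0.2886] x [-0.25   0.968  0.001] y [0.968 0.25  0.004] z [ 0.004  0.002 -1.   ] j [-0.78  0.21  0.33  1.47 -0.07  1.47 -0.2 ] F [-0.8 -0.3 -2.2] op 0.227
wrist hook_bar [([253.9, 183.0], 0.89)]
wrist hook [([256.7, 220.3], 0.64)]
scene hook_bar [([228.6, 110.5], 0.52)]
scene hook [([225.1, 82.7], 0.57)]
bar pred [0.54565774 0.27201451 0.17244094] [[253.18670557 219.5524963 ]
 [253.06208679 185.66626407]] [[226.28931211  80.95876334]
 [228.11651868 110.35894278]]
227 96 253 190
```

View pics/m4.png

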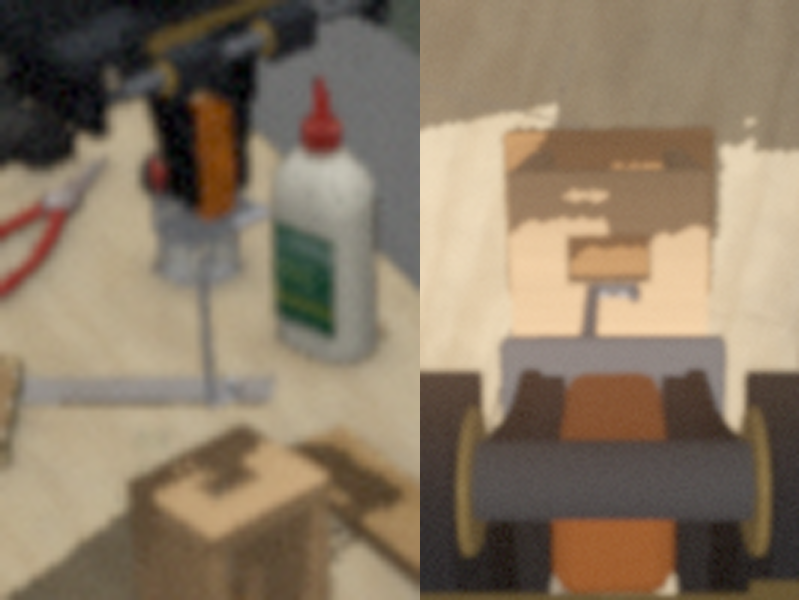

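The wrist view shows the shank at (592,300) and the point to its right at (630,295), so the hook's x lies along the tool's +y. I'll carry it over the well and turn it so that the point faces the bail's side.

Emit:
{"api": "jog_arm", "payload": {"plan": [-0.0376,-0.0052,0,0,0,0,0.01,-0.0376,-0.0052,0,0,0,0,0.01,-0.0376,-0.0052,0,0,0,0,0.01,-0.0376,-0.0052,0,0,0,0,0.01,-0.0376,-0.0052,0,0,0,0,0.01,-0.0376,-0.0052,0,0,0,0,0.01,-0.0376,-0.0052,0,0,0,0,0.01,-0.0376,-0.0052,0,0,0,0,0.01]}}

```text
time: 10.8
tcp_pos: [0.5794, -0.0317, 0.2856]
tool_rot: [[-0.25, 0.968, -0.001], [0.968, 0.25, 0.0], [0.0, -0.001, -1.0]]
ft_force: [0.2, 0.1, -0.8]
opening: 0.23
grip_force: 40.0
```

Emit:
{"api": "jog_arm", "payload": {"plan": [0,0,0,0,0,0.1215,0.01,0,0,0,0,0,0.1215,0.01,0,0,0,0,0,0.1215,0.01,0,0,0,0,0,0.1215,0.01,0,0,0,0,0,0.1215,0.01,0,0,0,0,0,0.1215,0.01,0,0,0,0,0,0.1215,0.01,0,0,0,0,0,0.1215,0.01]}}

```text
time: 11.47
tcp_pos: [0.5794, -0.0298, 0.2854]
tool_rot: [[0.663, 0.748, -0.001], [0.748, -0.663, -0.0], [-0.001, -0.001, -1.0]]
ft_force: [-0.7, 0.1, -0.2]
opening: 0.228
grip_force: 40.0
```

Emit:
{"api": "jog_arm", "payload": {"plan": [0,0,0,0,0,0.1215,0.01,0,0,0,0,0,0.1215,0.01,0,0,0,0,0,0.1215,0.01,0,0,0,0,0,0.1215,0.01,0,0,0,0,0,0.1215,0.01,0,0,0,0,0,0,0.01,0,0,0,0,0,0,0.01]}}

```text
time: 12.05
tcp_pos: [0.5796, -0.0297, 0.2856]
tool_rot: [[0.969, 0.245, -0.001], [0.245, -0.969, -0.0], [-0.001, -0.0, -1.0]]
ft_force: [0.1, 0.4, -1.2]
opening: 0.227
grip_force: 40.0
```

```bash
cat > pl.py <<'E'
from look import *
W=np.array([.5806,-.0300]); U=np.array([.241,-.970])
def rel():
    s=st();R=np.array(s['tool_rot']);p=np.array(s['tcp_pos']);d=p[:2]-W
    print('yaw of tool y (want -1.327)',round(np.arctan2(R[1,1],R[0,1]),3),'along U %.2f mm, across %.2f, barz %.4f'%(d@U*1e3,(d@[U[1],-U[0]])*1e3,p[2]-.1162),'to centre tool',(R.T@np.r_[-d,0]).round(4),'Fu %.1f'%(np.array(s['ft_force'])[:2]@U))
    return s
E
python3 -c "
from pl import *
rel(); f=look('wrist',['hook_bar','bore_mouth']);b=look('scene',['hook_bar','bore_mouth'],save='s5')"
```

```text
t 12.05 tcp [ 0.5796 -0.0297  0.2856] x [ 0.969  0.245 -0.001] y [ 0.245 -0.969 -0.   ] z [-0.001 -0.    -1.   ] j [-0.58  0.17  0.67  1.55 -0.1   1.46 -1.23] F [ 0.1  0.4 -1.2] op 0.227
yaw of tool y (want -1.327) -1.323 along U -0.51 mm, across 0.95, barz 0.1694 to centre tool [ 0.0009  0.0005 -0.    ] Fu -0.3
wrist hook_bar [([251.6, 185.4], 0.92)]
wrist bore_mouth [([254.2, 176.7], 0.73)]
scene hook_bar [([285.9, 162.2], 0.76)]
scene bore_mouth [([288.5, 176.6], 0.75)]
```

Emit:
{"api": "jog_arm", "payload": {"plan": [0.0009,-0.0015,0.02,0,0,0,0.01,0,0,0.025,0,0,0,0.01,0,0,0.02,0,0,0,0.01,0,0,0.015,0,0,0,0.01,0,0,0.01,0,0,0,0.01,0,0,0,0,0,0,0.01]}}

```text
time: 12.85
tcp_pos: [0.5789, -0.0281, 0.194]
tool_rot: [[0.97, 0.242, -0.004], [0.242, -0.97, -0.0], [-0.004, -0.001, -1.0]]
ft_force: [-0.5, 0.1, -0.4]
opening: 0.225
grip_force: 40.0
```

Emit:
{"api": "jog_arm", "payload": {"plan": [0,0,0.006,0,0,0,0.01,0,0,0.006,0,0,0,0.01,0,0,0.006,0,0,0,0.01,0,0,0.006,0,0,0,0.01,0,0,0.006,0,0,0,0.01,0,0,0.005,0,0,0,0.01,0,0,0,0,0,0,0.01,0,0,0,0,0,0,0.01]}}

```text
time: 13.52
tcp_pos: [0.5802, -0.0282, 0.1608]
tool_rot: [[0.97, 0.242, -0.001], [0.242, -0.97, -0.0], [-0.001, -0.0, -1.0]]
ft_force: [-0.2, -0.8, -0.5]
opening: 0.225
grip_force: 40.0
```

```bash
python3 -c "
from pl import *
rel()"
```

```text
t 13.52 tcp [ 0.5802 -0.0282  0.1608] x [ 0.97   0.242 -0.001] y [ 0.242 -0.97  -0.   ] z [-0.001 -0.    -1.   ] j [-0.56  0.24  0.65  1.73 -0.16  1.22 -1.19] F [-0.2 -0.8 -0.5] op 0.225
yaw of tool y (want -1.327) -1.327 along U -1.87 mm, across -0.00, barz 0.0446 to centre tool [-0.      0.0019 -0.    ] Fu 0.7
```

Emit:
{"api": "jog_arm", "payload": {"plan": [0,0.004,0,0,0,0,0.01,0,0.004,0,0,0,0,0.01,0,0.003,0,0,0,0,0.01,0,0.002,0,0,0,0,0.01,0,0,0,0,0,0,0.01]}}

```text
time: 13.93
tcp_pos: [0.5836, -0.0418, 0.1614]
tool_rot: [[0.971, 0.241, 0.001], [0.241, -0.971, -0.0], [0.0, 0.0, -1.0]]
ft_force: [0.6, 0.1, -1.1]
opening: 0.222
grip_force: 40.0
```

Emit:
{"api": "jog_arm", "payload": {"plan": [0,0.001,0,0,0,0,0.01,0,0.001,0,0,0,0,0.01,0,0.0008,0,0,0,0,0.01,0,0,0,0,0,0,0.01,0,0,0,0,0,0,0.01]}}

```text
time: 14.35
tcp_pos: [0.5841, -0.0435, 0.1612]
tool_rot: [[0.97, 0.242, 0.0], [0.242, -0.97, 0.0], [0.0, -0.0, -1.0]]
ft_force: [0.5, -0.2, -0.5]
opening: 0.224
grip_force: 40.0
```

```bash
python3 -c "
from pl import *
rel()"
```

```text
t 14.35 tcp [ 0.5841 -0.0435  0.1612] x [0.97  0.242 0.   ] y [ 0.242 -0.97  -0.   ] z [ 0.  0. -1.] j [-0.54  0.25  0.66  1.72 -0.17  1.22 -1.16] F [ 0.5 -0.2 -0.5] op 0.224
yaw of tool y (want -1.327) -1.326 along U 13.90 mm, across -0.19, barz 0.0450 to centre tool [-0.0002 -0.0139  0.    ] Fu 0.3
```

Emit:
{"api": "jog_arm", "payload": {"plan": [0,0.0012,0,0,0,0,0.01,0,0,0,0,0,0,0.01,0,0,-0.003,0,0,0,0.01,0,0,-0.003,0,0,0,0.01,0,0,-0.002,0,0,0,0.01,0,0,0,0,0,0,0.01,0,0,0,0,0,0,0.01]}}

```text
time: 14.93
tcp_pos: [0.5846, -0.0447, 0.1695]
tool_rot: [[0.97, 0.242, 0.001], [0.242, -0.97, 0.0], [0.001, -0.0, -1.0]]
ft_force: [-0.6, -0.6, -0.5]
opening: 0.227
grip_force: 40.0
```

Emit:
{"api": "jog_arm", "payload": {"plan": [0,0,-0.002,0,0,0,0.01,0,0,-0.002,0,0,0,0.01,0,0,0,0,0,0,0.01,0,0,0,0,0,0,0.01]}}

```text
time: 15.27
tcp_pos: [0.5845, -0.0447, 0.1733]
tool_rot: [[0.97, 0.242, 0.0], [0.242, -0.97, 0.0], [0.0, -0.0, -1.0]]
ft_force: [0.2, -0.1, -0.4]
opening: 0.229
grip_force: 40.0
```

```bash
python3 -c "
from pl import *
rel()"
```

```text
t 15.27 tcp [ 0.5845 -0.0447  0.1733] x [0.97  0.242 0.   ] y [ 0.242 -0.97  -0.   ] z [ 0.  0. -1.] j [-0.54  0.25  0.67  1.7  -0.16  1.25 -1.16] F [ 0.2 -0.1 -0.4] op 0.229
yaw of tool y (want -1.327) -1.326 along U 15.22 mm, across -0.27, barz 0.0571 to centre tool [-0.0003 -0.0152 -0.    ] Fu 0.2
```

Emit:
{"api": "jog_arm", "payload": {"plan": [0,-0.003,0,0,0,0,0.01,0,-0.003,-0.0006,0,0,0,0.01,0,-0.003,-0.0006,0,0,0,0.01,0,-0.003,-0.0008,0,0,0,0.01,0,-0.003,-0.0008,0,0,0,0.01,0,-0.001,-0.0006,0,0,0,0.01,0,0,0,0,0,0,0.01,0,0,0,0,0,0,0.01]}}

```text
time: 15.93
tcp_pos: [0.5806, -0.0291, 0.1767]
tool_rot: [[0.97, 0.242, 0.0], [0.242, -0.97, 0.0], [0.0, 0.0, -1.0]]
ft_force: [-0.1, 0.2, -1.6]
opening: 0.228
grip_force: 40.0
```

Emit:
{"api": "jog_arm", "payload": {"plan": [0,0,-0.002,0,0,0,0.01,0,0,-0.002,0,0,0,0.01,0,0,0,0,0,0,0.01,0,0,0,0,0,0,0.01]}}

```text
time: 16.27
tcp_pos: [0.5801, -0.0294, 0.1799]
tool_rot: [[0.97, 0.242, -0.001], [0.242, -0.97, -0.0], [-0.001, 0.0, -1.0]]
ft_force: [0.6, -0.1, -5.7]
opening: 0.23
grip_force: 40.0
```

```bash
python3 -c "
from pl import *
rel()"
```

```text
t 16.27 tcp [ 0.5801 -0.0294  0.1799] x [ 0.97   0.242 -0.001] y [ 0.242 -0.97   0.   ] z [-0.001 -0.    -1.   ] j [-0.56  0.23  0.66  1.71 -0.14  1.26 -1.2 ] F [ 0.6 -0.1 -5.7] op 0.23
yaw of tool y (want -1.327) -1.327 along U -0.68 mm, across 0.30, barz 0.0637 to centre tool [ 0.0003  0.0007 -0.    ] Fu 0.2
```

Emit:
{"api": "jog_arm", "payload": {"plan": [0,0,-0.001,0,0,0,0.01,0,0,-0.001,0,0,0,0.01,0,0,-0.001,0,0,0,0.01,0,0,-0.002,0,0,0,0.01,0,0,-0.002,0,0,0,0.01,0,0,-0.002,0,0,0,0.01,0,0,-0.002,0,0,0,0.01,0,0,-0.002,0,0,0,0.01]}}

```text
time: 16.93
tcp_pos: [0.5805, -0.0292, 0.1938]
tool_rot: [[0.97, 0.242, -0.0], [0.242, -0.97, 0.0], [-0.0, -0.0, -1.0]]
ft_force: [-0.0, -1.0, -10.3]
opening: 0.231
grip_force: 40.0
```

```bash
python3 -c "
from pl import *
rel()"
```

```text
t 16.93 tcp [ 0.5805 -0.0292  0.1938] x [ 0.97   0.242 -0.   ] y [ 0.242 -0.97  -0.   ] z [-0.  0. -1.] j [-0.57  0.22  0.66  1.69 -0.14  1.28 -1.21] F [ -0.   -1.  -10.3] op 0.231
yaw of tool y (want -1.327) -1.326 along U -0.82 mm, across -0.07, barz 0.0776 to centre tool [-0.0001  0.0008 -0.    ] Fu 0.9
```

Emit:
{"api": "jog_arm", "payload": {"plan": [0,0,-0.003,0,0,0,0.01,0,0,-0.003,0,0,0,0.01,0,0,-0.003,0,0,0,0.01,0,0,-0.003,0,0,0,0.01,0,0,-0.003,0,0,0,0.01,0,0,-0.003,0,0,0,0.01,0,0,-0.003,0,0,0,0.01,0,0,-0.003,0,0,0,0.01], "force": 50}}

```text
time: 17.6
tcp_pos: [0.5806, -0.0292, 0.2179]
tool_rot: [[0.97, 0.242, 0.0], [0.242, -0.97, 0.0], [0.0, 0.0, -1.0]]
ft_force: [-0.7, -0.7, -9.7]
opening: 0.226
grip_force: 50.0
```

Emit:
{"api": "jog_arm", "payload": {"plan": [0,0,-0.003,0,0,0,0.01,0,0,-0.003,0,0,0,0.01,0,0,-0.003,0,0,0,0.01,0,0,-0.003,0,0,0,0.01,0,0,-0.003,0,0,0,0.01,0,0,-0.003,0,0,0,0.01,0,0,-0.003,0,0,0,0.01,0,0,-0.003,0,0,0,0.01]}}

```text
time: 18.27
tcp_pos: [0.5806, -0.0292, 0.2419]
tool_rot: [[0.97, 0.242, 0.0], [0.242, -0.97, 0.0], [0.0, -0.0, -1.0]]
ft_force: [0.6, -1.1, -9.1]
opening: 0.226
grip_force: 50.0
```

Emit:
{"api": "jog_arm", "payload": {"plan": [0,0,-0.003,0,0,0,0.01,0,0,-0.003,0,0,0,0.01,0,0,-0.003,0,0,0,0.01,0,0,-0.003,0,0,0,0.01,0,0,-0.003,0,0,0,0.01,0,0,-0.003,0,0,0,0.01,0,0,-0.003,0,0,0,0.01,0,0,-0.003,0,0,0,0.01]}}

```text
time: 18.93
tcp_pos: [0.5806, -0.0291, 0.2659]
tool_rot: [[0.97, 0.242, 0.0], [0.242, -0.97, 0.0], [0.0, -0.0, -1.0]]
ft_force: [0.1, -0.5, -8.8]
opening: 0.223
grip_force: 50.0
```

Emit:
{"api": "jog_arm", "payload": {"plan": [0,0,-0.003,0,0,0,0.01,0,0,-0.003,0,0,0,0.01,0,0,-0.003,0,0,0,0.01,0,0,-0.003,0,0,0,0.01,0,0,-0.003,0,0,0,0.01,0,0,-0.003,0,0,0,0.01,0,0,-0.003,0,0,0,0.01,0,0,-0.003,0,0,0,0.01]}}

```text
time: 19.6
tcp_pos: [0.5806, -0.0292, 0.29]
tool_rot: [[0.97, 0.242, 0.0], [0.242, -0.97, 0.0], [0.0, -0.0, -1.0]]
ft_force: [-0.1, -0.1, -4.0]
opening: 0.224
grip_force: 50.0
```

```bash
python3 -c "
from pl import *
rel()"
```

```text
t 19.6 tcp [ 0.5806 -0.0292  0.29  ] x [0.97  0.242 0.   ] y [ 0.242 -0.97  -0.   ] z [ 0.  0. -1.] j [-0.58  0.17  0.67  1.54 -0.1   1.47 -1.23] F [-0.1 -0.1 -4. ] op 0.224
yaw of tool y (want -1.327) -1.327 along U -0.81 mm, across -0.17, barz 0.1738 to centre tool [-0.0002  0.0008 -0.    ] Fu 0.1
```

Emit:
{"api": "jog_arm", "payload": {"plan": [0,0,-0.005,0,0,0,0.01,0,0,-0.007,0,0,0,0.01,0,0,-0.008,0,0,0,0.01,0,0,-0.008,0,0,0,0.01,0,0,-0.007,0,0,0,0.01,0,0,-0.005,0,0,0,0.01,0,0,0,0,0,0,0.01,0,0,0,0,0,0,0.01]}}

```text
time: 20.27
tcp_pos: [0.5807, -0.0292, 0.3299]
tool_rot: [[0.97, 0.242, 0.001], [0.242, -0.97, 0.0], [0.001, 0.0, -1.0]]
ft_force: [0.2, -0.2, -3.5]
opening: 0.223
grip_force: 50.0
```

```bash
python3 -c "
from pl import *
rel(); look('scene',['strainer','hook_bar'],save='s6')
i=pickle.load(open('s6.pkl','rb'))['image'][60:240,190:390,::-1]
cv2.imwrite('pics/s6c.png',cv2.resize(i,(660,594),interpolation=cv2.INTER_CUBIC))"
```

```text
t 20.27 tcp [ 0.5807 -0.0292  0.3299] x [0.97  0.242 0.001] y [ 0.242 -0.97   0.   ] z [ 0.001  0.    -1.   ] j [-0.58  0.16  0.67  1.47 -0.1   1.54 -1.24] F [ 0.2 -0.2 -3.5] op 0.223
yaw of tool y (want -1.327) -1.326 along U -0.79 mm, across -0.31, barz 0.2137 to centre tool [-0.0003  0.0008 -0.    ] Fu 0.2
scene strainer [([287.1, 164.8], 0.88)]
scene hook_bar [([285.4, 150.3], 0.87)]
```

View pics/s6c.png

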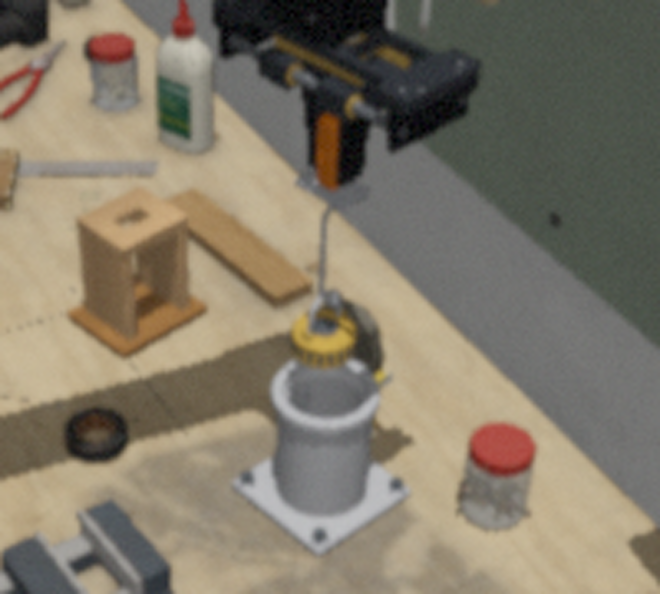

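The strainer hangs level on the hook at about (324,335) in the crop, clear above the well mouth. Now a gentle carry to the blue tray.

Emit:
{"api": "jog_arm", "payload": {"plan": [-0.0016,0.0026,0,0,0,0,0.01,-0.0031,0.0051,0,0,0,0,0.01,-0.0047,0.0077,0,0,0,0,0.01,-0.0063,0.0104,0,0,0,0,0.01,-0.0063,0.0104,0,0,0,0,0.01,-0.0063,0.0104,0,0,0,0,0.01,-0.0063,0.0104,0,0,0,0,0.01,-0.0063,0.0104,0,0,0,0,0.01]}}

```text
time: 21.08
tcp_pos: [0.5566, -0.1063, 0.3297]
tool_rot: [[0.971, 0.241, 0.0], [0.241, -0.971, 0.0], [0.0, -0.0, -1.0]]
ft_force: [0.2, 0.9, -3.9]
opening: 0.227
grip_force: 50.0
```

Emit:
{"api": "jog_arm", "payload": {"plan": [-0.0063,0.0104,0,0,0,0,0.01,-0.0063,0.0104,0,0,0,0,0.01,-0.0063,0.0104,0,0,0,0,0.01,-0.0063,0.0104,0,0,0,0,0.01,-0.0063,0.0104,0,0,0,0,0.01,-0.0063,0.0104,0,0,0,0,0.01,-0.0063,0.0104,0,0,0,0,0.01,-0.0063,0.0104,0,0,0,0,0.01]}}

```text
time: 21.75
tcp_pos: [0.528, -0.1985, 0.3296]
tool_rot: [[0.97, 0.242, 0.0], [0.242, -0.97, -0.0], [0.0, 0.0, -1.0]]
ft_force: [-0.1, -0.4, -4.8]
opening: 0.221
grip_force: 50.0
```

Emit:
{"api": "jog_arm", "payload": {"plan": [-0.0063,0.0104,0,0,0,0,0.01,-0.0063,0.0104,0,0,0,0,0.01,-0.0063,0.0104,0,0,0,0,0.01,-0.0063,0.0104,0,0,0,0,0.01,-0.0063,0.0104,0,0,0,0,0.01,-0.0063,0.0104,0,0,0,0,0.01,-0.0047,0.0077,0,0,0,0,0.01,-0.0031,0.0051,0,0,0,0,0.01]}}

```text
time: 22.42
tcp_pos: [0.5016, -0.2831, 0.3296]
tool_rot: [[0.971, 0.24, -0.0], [0.24, -0.971, -0.001], [-0.0, 0.001, -1.0]]
ft_force: [-1.5, -0.5, -3.9]
opening: 0.227
grip_force: 50.0
```

Emit:
{"api": "jog_arm", "payload": {"plan": [-0.0016,0.0026,0,0,0,0,0.01,0,0,0,0,0,0,0.01,0,0,0,0,0,0,0.01,0,0,0,0,0,0,0.01,0,0,0,0,0,0,0.01]}}

```text
time: 22.83
tcp_pos: [0.5019, -0.2833, 0.3295]
tool_rot: [[0.97, 0.243, 0.0], [0.243, -0.97, 0.001], [0.0, -0.001, -1.0]]
ft_force: [0.8, -0.2, -3.8]
opening: 0.23
grip_force: 50.0
```

```bash
python3 -c "
from pl import *
s=rel(); f=look('scene',['strainer','hook_bar','tray'],save='s7'); g=look('top',['strainer','tray'],save='t7')
R=np.array(s['tool_rot']);print('to tray tool',R.T@(np.array([.4986,-.2954,0])-s['tcp_pos']))
i=f['image'][130:340,210:410,::-1]; j=g['image'][130:340,260:460,::-1]
cv2.imwrite('pics/s7c.png',cv2.resize(np.hstack([i,j]),(800,420),interpolation=cv2.INTER_CUBIC))"
```

```text
t 22.83 tcp [ 0.5019 -0.2833  0.3295] x [0.97  0.243 0.   ] y [ 0.243 -0.97  -0.001] z [ 0.     0.001 -1.   ] j [-0.27  0.16  0.86  1.49 -0.12  1.54 -0.75] F [ 0.8 -0.2 -3.8] op 0.23
yaw of tool y (want -1.327) -1.325 along U 226.76 mm, across 137.38, barz 0.2133 to centre tool [ 1.380e-01 -2.265e-01  2.000e-04] Fu 0.4
scene strainer [([313.8, 240.2], 0.6), ([341.2, 212.3], 0.4), ([322.7, 187.2], 0.24)]
scene hook_bar [([315.6, 223.6], 0.6)]
scene tray [([311.2, 287.0], 0.61), ([237.8, 318.9], 0.59)]
top strainer [([372.4, 185.2], 0.57)]
top tray [([355.9, 264.2], 0.86), ([359.2, 192.1], 0.74)]
to tray tool [-0.00624111  0.01109175  0.32949489]
```

View pics/s7c.png

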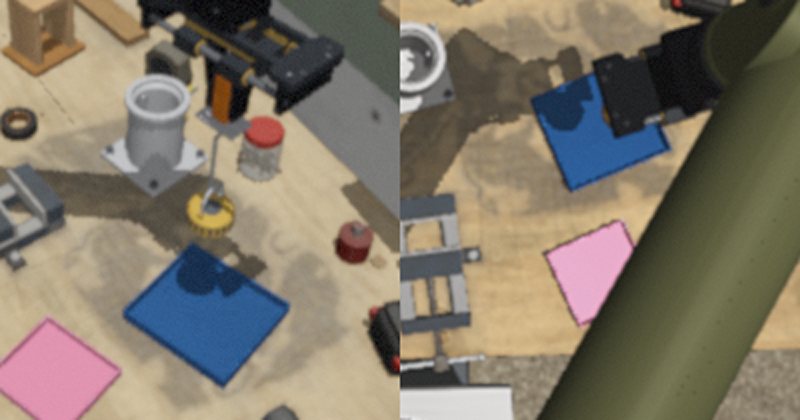

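Emit:
{"api": "jog_arm", "payload": {"plan": [-0.0031,0.0055,0.005,0,0,0,0.01,-0.0031,0.0056,0.01,0,0,0,0.01,0,0,0.02,0,0,0,0.01,0,0,0.025,0,0,0,0.01,0,0,0.025,0,0,0,0.01,0,0,0.025,0,0,0,0.01,0,0,0.02,0,0,0,0.01,0,0,0.01,0,0,0,0.01]}}

```text
time: 23.85
tcp_pos: [0.4959, -0.2961, 0.1857]
tool_rot: [[0.971, 0.241, -0.005], [0.241, -0.971, 0.002], [-0.004, -0.003, -1.0]]
ft_force: [0.1, -0.1, -4.3]
opening: 0.228
grip_force: 50.0
```

Emit:
{"api": "jog_arm", "payload": {"plan": [0,0,0.004,0,0,0,0.01,0,0,0,0,0,0,0.01,0,0,0,0,0,0,0.01,0,0,0,0,0,0,0.01,0,0,0.0015,0,0,0,0.01,0,0,0.0015,0,0,0,0.01,0,0,0.0015,0,0,0,0.01,0,0,0.0015,0,0,0,0.01]}}

```text
time: 24.52
tcp_pos: [0.4982, -0.2966, 0.1797]
tool_rot: [[0.97, 0.242, 0.001], [0.242, -0.97, -0.0], [0.0, 0.0, -1.0]]
ft_force: [-0.7, -0.3, -3.7]
opening: 0.232
grip_force: 50.0
```

```bash
python3 -c "
from pl import *
s=rel(); look('scene',['strainer'],save='s8')
print('above floor',s['tcp_pos'][2]-.1162-.0537-.003)"
```

```text
t 24.52 tcp [ 0.4982 -0.2966  0.1797] x [0.97  0.242 0.   ] y [ 0.242 -0.97   0.   ] z [ 0.001 -0.    -1.   ] j [-0.23  0.25  0.84  1.72 -0.2   1.26 -0.67] F [-0.7 -0.3 -3.7] op 0.232
yaw of tool y (want -1.327) -1.326 along U 238.79 mm, across 144.17, barz 0.0635 to centre tool [ 0.1444 -0.2388  0.    ] Fu 0.1
scene strainer [([311.4, 286.2], 0.59), ([310.5, 272.4], 0.49), ([310.7, 278.8], 0.16)]
above floor 0.006793865320244649
```

Emit:
{"api": "jog_arm", "payload": {"plan": [0,0,0.0015,0,0,0,0.01,0,0,0.0015,0,0,0,0.01,0,0,0.001,0,0,0,0.01,0,0,0.001,0,0,0,0.01,0,0,0.001,0,0,0,0.01,0,0,0.001,0,0,0,0.01,0,0,0.001,0,0,0,0.01,0,0,0.001,0,0,0,0.01]}}

```text
time: 25.28
tcp_pos: [0.4986, -0.2968, 0.171]
tool_rot: [[0.97, 0.242, 0.001], [0.242, -0.97, -0.0], [0.001, 0.001, -1.0]]
ft_force: [0.7, -0.7, -0.0]
opening: 0.225
grip_force: 50.0
```

Emit:
{"api": "jog_arm", "payload": {"plan": [0,0,0,0,0,0,0.01,0,0,0,0,0,0,0.01]}}

```text
time: 25.45
tcp_pos: [0.4984, -0.2967, 0.1709]
tool_rot: [[0.97, 0.242, 0.001], [0.242, -0.97, -0.0], [0.001, 0.0, -1.0]]
ft_force: [0.3, 0.4, -0.6]
opening: 0.226
grip_force: 50.0
```

Emit:
{"api": "jog_arm", "payload": {"plan": [0,0,0.003,0,0,0,0.01,0,0,0.003,0,0,0,0.01,0,0,0.003,0,0,0,0.01,0,0,0.003,0,0,0,0.01,0,0,0.0015,0,0,0,0.01,0,0,0,0,0,0,0.01,0,0,0,0,0,0,0.01]}}

```text
time: 26.03
tcp_pos: [0.498, -0.2965, 0.1569]
tool_rot: [[0.97, 0.242, -0.0], [0.242, -0.97, 0.0], [-0.0, -0.0, -1.0]]
ft_force: [-0.1, -0.3, -0.8]
opening: 0.227
grip_force: 50.0
```

Emit:
{"api": "jog_arm", "payload": {"plan": [0,-0.002,0,0,0,0,0.01,0,-0.002,0,0,0,0,0.01,0,-0.002,0,0,0,0,0.01,0,-0.002,0,0,0,0,0.01,0,-0.002,0,0,0,0,0.01,0,0,0,0,0,0,0.01]}}

```text
time: 26.53
tcp_pos: [0.4958, -0.2862, 0.1571]
tool_rot: [[0.97, 0.243, 0.0], [0.243, -0.97, 0.001], [0.0, -0.0, -1.0]]
ft_force: [-0.9, -0.5, -0.9]
opening: 0.229
grip_force: 50.0
```

Emit:
{"api": "jog_arm", "payload": {"plan": [0,-0.003,0,0,0,0,0.01,0,-0.003,0,0,0,0,0.01,0,-0.003,0,0,0,0,0.01,0,-0.003,0,0,0,0,0.01,0,-0.004,0,0,0,0,0.01,0,-0.004,0,0,0,0,0.01,0,-0.004,0,0,0,0,0.01,0,0,0,0,0,0,0.01]}}

```text
time: 27.2
tcp_pos: [0.4899, -0.2624, 0.157]
tool_rot: [[0.97, 0.243, 0.0], [0.243, -0.97, 0.001], [0.0, -0.001, -1.0]]
ft_force: [-0.1, 0.3, -0.3]
opening: 0.225
grip_force: 50.0
```

```bash
python3 -c "
from pl import *
s=rel(); f=look('scene',['strainer','hook_bar'],save='s9'); w=look('wrist',['strainer','hook_bar'],save='w9')
i=cv2.resize(f['image'][220:340,250:370,::-1],(400,400),interpolation=cv2.INTER_CUBIC); j=cv2.resize(w['image'][100:260,176:336,::-1],(400,400),interpolation=cv2.INTER_CUBIC)
cv2.imwrite('pics/s9c.png',np.hstack([i,j]))"
```

```text
t 27.2 tcp [ 0.4899 -0.2624  0.157 ] x [0.97  0.243 0.   ] y [ 0.243 -0.97  -0.001] z [ 0.     0.001 -1.   ] j [-0.29  0.21  0.83  1.8  -0.16  1.21 -0.74] F [-0.1  0.3 -0.3] op 0.225
yaw of tool y (want -1.327) -1.325 along U 203.53 mm, across 143.99, barz 0.0408 to centre tool [ 1.445e-01 -2.034e-01  2.000e-04] Fu -0.3
scene strainer [([310.6, 287.9], 0.91)]
scene hook_bar [([301.5, 266.0], 0.81)]
wrist strainer [([279.1, 179.4], 0.57)]
wrist hook_bar [([252.8, 182.8], 0.81)]
```

View pics/s9c.png

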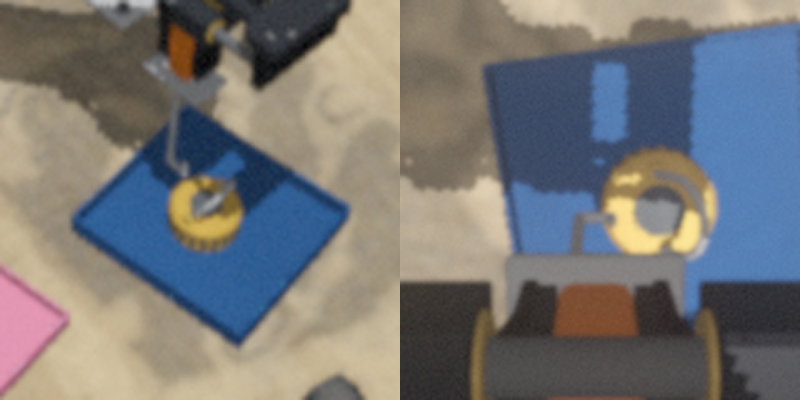

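The strainer stands upright near the tray's centre at (205,212), the bail has fallen away, and the hook at (178,165) is free. Raising it and returning to the stand.

Emit:
{"api": "jog_arm", "payload": {"plan": [0,-0.002,-0.008,0,0,0,0.01,0,0,-0.022,0,0,0,0.01,0,0,-0.025,0,0,0,0.01,0,0,-0.025,0,0,0,0.01,0,0,-0.025,0,0,0,0.01,0,0,-0.025,0,0,0,0.01,0,0,-0.01,0,0,0,0.01,0,0,0,0,0,0,0.01]}}

```text
time: 28.17
tcp_pos: [0.4905, -0.2625, 0.2999]
tool_rot: [[0.97, 0.242, 0.005], [0.242, -0.97, -0.001], [0.004, 0.002, -1.0]]
ft_force: [0.6, 0.2, -1.3]
opening: 0.226
grip_force: 50.0
```

Emit:
{"api": "jog_arm", "payload": {"plan": [0,0,0,0,0,-0.1215,0.01,0,0,0,0,0,-0.1215,0.01,0,0,0,0,0,-0.1215,0.01,0,0,0,0,0,-0.1215,0.01,0,0,0,0,0,-0.1215,0.01,0,0,0,0,0,-0.1215,0.01,0,0,0,0,0,-0.1215,0.01,0,0,0,0,0,-0.1215,0.01]}}

```text
time: 28.83
tcp_pos: [0.4886, -0.2612, 0.2951]
tool_rot: [[0.342, 0.94, -0.003], [0.94, -0.342, 0.001], [-0.0, -0.003, -1.0]]
ft_force: [-0.9, 0.4, -2.0]
opening: 0.226
grip_force: 50.0
```

Emit:
{"api": "jog_arm", "payload": {"plan": [0,0,0,0,0,-0.1215,0.01,0,0,0,0,0,-0.1215,0.01,0,0,0,0,0,-0.1215,0.01,0,0,0,0,0,-0.1215,0.01,0,0,0,0,0,-0.1215,0.01,0,0,0,0,0,0,0.01]}}

```text
time: 29.33
tcp_pos: [0.4886, -0.2613, 0.2952]
tool_rot: [[-0.253, 0.967, -0.003], [0.967, 0.253, 0.001], [0.001, -0.002, -1.0]]
ft_force: [-0.1, 0.4, -1.2]
opening: 0.232
grip_force: 50.0
```

```bash
python3 -c "
from pl import *
s=st();R=np.array(s['tool_rot']);print('yaw y',np.arctan2(R[1,1],R[0,1]),R.T@(np.array([.5448,.2718,.29])-s['tcp_pos']))"
```

```text
t 29.33 tcp [ 0.4886 -0.2613  0.2952] x [-0.253  0.967  0.001] y [ 0.967  0.253 -0.002] z [-0.003  0.001 -1.   ] j [-0.24  0.1   0.74  1.6  -0.07  1.47  0.76] F [-0.1  0.4 -1.2] op 0.232
yaw y 0.2558073078223217 [0.50149698 0.18922836 0.00550795]
```

Emit:
{"api": "jog_arm", "payload": {"plan": [0.0334,0.0126,0,0,0,0,0.01,0.0334,0.0126,0,0,0,0,0.01,0.0334,0.0126,0,0,0,0,0.01,0.0334,0.0126,0,0,0,0,0.01,0.0334,0.0126,0,0,0,0,0.01,0.0334,0.0126,0,0,0,0,0.01,0.0334,0.0126,0,0,0,0,0.01,0.0334,0.0126,0,0,0,0,0.01]}}

```text
time: 30.0
tcp_pos: [0.5194, 0.024, 0.2959]
tool_rot: [[-0.247, 0.969, -0.001], [0.969, 0.247, 0.0], [0.0, -0.001, -1.0]]
ft_force: [0.9, -0.5, -0.9]
opening: 0.226
grip_force: 50.0
```

Emit:
{"api": "jog_arm", "payload": {"plan": [0.0334,0.0126,0,0,0,0,0.01,0.0334,0.0126,0,0,0,0,0.01,0.0334,0.0126,0,0,0,0,0.01,0.0334,0.0126,0,0,0,0,0.01,0.0334,0.0126,0,0,0,0,0.01,0.0334,0.0126,0,0,0,0,0.01,0.03,0.011,0,0,0,0,0.01]}}

```text
time: 30.58
tcp_pos: [0.5455, 0.2694, 0.2954]
tool_rot: [[-0.248, 0.969, -0.002], [0.969, 0.248, -0.0], [0.0, -0.002, -1.0]]
ft_force: [-0.0, 0.0, -0.8]
opening: 0.229
grip_force: 50.0
```

Emit:
{"api": "jog_arm", "payload": {"plan": [0,0,0,0,0,0,0.01,0,0,0,0,0,0,0.01]}}

```text
time: 30.75
tcp_pos: [0.545, 0.2696, 0.2947]
tool_rot: [[-0.252, 0.968, -0.003], [0.968, 0.252, -0.002], [-0.001, -0.003, -1.0]]
ft_force: [0.0, -0.9, -1.0]
opening: 0.225
grip_force: 50.0
```

```bash
python3 -c "
from pl import *
s=st();R=np.array(s['tool_rot']);print('yaw y',np.arctan2(R[1,1],R[0,1]),R.T@(np.array([.5448,.2718,.1365])-s['tcp_pos']))
f=look('wrist',['hook_bar','hook','stand_hole'],save='w10');p=np.array(s['tcp_pos'])-[0,0,.0162]
print(proj(f,[p-[0,0,.1],[.5448,.2718,.12]]))
f4=pickle.load(open('w4.pkl','rb'));print('img diff hook region',np.abs(f['image'][170:235,230:280].astype(int)-f4['image'][170:235,230:280]).mean())"
```

```text
t 30.75 tcp [0.545  0.2696 0.2947] x [-0.252  0.968 -0.001] y [ 0.968  0.252 -0.003] z [-0.003 -0.002 -1.   ] j [-0.75  0.21  0.3   1.46 -0.06  1.49 -0.2 ] F [ 0.  -0.9 -1. ] op 0.225
yaw y 0.2545650721908766 [0.00234907 0.00094379 0.15820875]
wrist hook_bar [([254.7, 185.9], 0.56)]
wrist hook [([257.7, 219.9], 0.85)]
wrist stand_hole [([251.9, 173.1], 0.85)]
[[253.82991206 185.3947001 ]
 [254.31020253 172.68564317]]
img diff hook region 5.447282051282051
```

Emit:
{"api": "jog_arm", "payload": {"plan": [0.0023,0.0008,0.01,0,0,0,0.01,0,0,0.02,0,0,0,0.01,0,0,0.02,0,0,0,0.01,0,0,0.02,0,0,0,0.01,0,0,0.025,0,0,0,0.01,0,0,0.025,0,0,0,0.01,0,0,0.02,0,0,0,0.01,0,0,0,0,0,0,0.01]}}

```text
time: 31.62
tcp_pos: [0.5435, 0.2671, 0.1517]
tool_rot: [[-0.249, 0.969, -0.007], [0.969, 0.249, -0.004], [-0.002, -0.008, -1.0]]
ft_force: [-1.0, -0.7, -2.4]
opening: 0.226
grip_force: 50.0
```

Emit:
{"api": "jog_arm", "payload": {"plan": [0,0,0.005,0,0,0,0.01,0,0,0.005,0,0,0,0.01,0,0,0.003,0,0,0,0.01,0,0,0.002,0,0,0,0.01,0,0,0.001,0,0,0,0.01,0,0,0,0,0,0,0.01,0,0,0,0,0,0,0.01]}}

```text
time: 32.2
tcp_pos: [0.5467, 0.2696, 0.1416]
tool_rot: [[-0.25, 0.968, 0.001], [0.968, 0.25, 0.0], [0.0, 0.001, -1.0]]
ft_force: [-0.9, 1.3, -0.0]
opening: 0.223
grip_force: 50.0
```

Emit:
{"api": "jog_arm", "payload": {"plan": [0.0026,-0.0013,0.002,0,0,0,0.01,0,0,0.001,0,0,0,0.01,0,0,0,0,0,0,0.01,0,0,0,0,0,0,0.01]}}

```text
time: 32.53
tcp_pos: [0.5444, 0.2717, 0.138]
tool_rot: [[-0.251, 0.968, -0.0], [0.968, 0.251, -0.0], [-0.0, -0.0, -1.0]]
ft_force: [0.2, 0.3, -0.6]
opening: 0.231
grip_force: 50.0
```

Emit:
{"api": "jog_arm", "payload": {"plan": [0,0,0.001,0,0,0,0.01,0,0,0.0005,0,0,0,0.01,0,0,0,0,0,0,0.01,0,0,0,0,0,0,0.01]}}

```text
time: 32.87
tcp_pos: [0.5445, 0.2716, 0.1365]
tool_rot: [[-0.25, 0.968, -0.0], [0.968, 0.25, -0.0], [-0.0, -0.0, -1.0]]
ft_force: [-0.3, -0.3, -1.5]
opening: 0.23
grip_force: 50.0
```

```bash
python3 -c "
from pl import *
s=st()"
```

```text
t 32.87 tcp [0.5445 0.2716 0.1365] x [-0.25   0.968 -0.   ] y [ 0.968  0.25  -0.   ] z [-0. -0. -1.] j [-0.75  0.29  0.29  1.68 -0.09  1.18 -0.19] F [-0.3 -0.3 -1.5] op 0.23
```

Emit:
{"api": "jog_arm", "payload": {"plan": [0,0,0.0007,0,0,0,0.01,0,0,0,0,0,0,0.01,0,0,0,0,0,0,0.01]}}

```text
time: 33.12
tcp_pos: [0.5447, 0.2717, 0.1361]
tool_rot: [[-0.25, 0.968, 0.0], [0.968, 0.25, 0.0], [0.0, 0.0, -1.0]]
ft_force: [-0.2, 0.2, 0.9]
opening: 0.223
grip_force: 50.0
```

Emit:
{"api": "jog_arm", "payload": {"plan": [0,0,0,0,0,0,0.026,0,0,0,0,0,0,0.034,0,0,0,0,0,0,0.05,0,0,0,0,0,0,0.06,0,0,0,0,0,0,0.07,0,0,0,0,0,0,0.07,0,0,0,0,0,0,0.07,0,0,0,0,0,0,0.07]}}

```text
time: 33.78
tcp_pos: [0.5446, 0.2717, 0.1359]
tool_rot: [[-0.25, 0.968, 0.0], [0.968, 0.25, 0.0], [0.0, 0.0, -1.0]]
ft_force: [-0.5, 0.5, -0.3]
opening: 0.738
grip_force: 0.0
```

Emit:
{"api": "jog_arm", "payload": {"plan": [0,0,0,0,0,0,0.07,0,0,0,0,0,0,0.07,0,0,-0.01,0,0,0,0.07,0,0,-0.02,0,0,0,0.07,0,0,-0.03,0,0,0,0.07,0,0,-0.04,0,0,0,0.07,0,0,-0.04,0,0,0,0.07,0,0,-0.03,0,0,0,0.07]}}

```text
time: 34.45
tcp_pos: [0.5451, 0.2717, 0.3105]
tool_rot: [[-0.25, 0.968, 0.004], [0.968, 0.25, 0.002], [0.001, 0.004, -1.0]]
ft_force: [0.6, 0.8, 0.2]
opening: 0.805
grip_force: 0.0
```

```bash
python3 -c "
from pl import *
s=st(); w=look('wrist',['hook'],save='w11'); f=look('scene',['hook','strainer'],save='s11'); b=look('top',['strainer'],save='t11')
i=cv2.resize(f['image'][90:340,200:380,::-1],(432,600),interpolation=cv2.INTER_CUBIC); u,v=np.clip(proj(w,[[.545,.271,.12]])[0].astype(int),[60,60],[450,320]);print(u,v)
j=cv2.resize(w['image'][v-60:v+60,u-60:u+60,::-1],(360,360),interpolation=cv2.INTER_CUBIC)
m=np.zeros((600,792,3),np.uint8);m[:,:432]=i;m[:360,432:]=j;cv2.imwrite('pics/end.png',m)"
```

```text
t 34.45 tcp [0.5451 0.2717 0.3105] x [-0.25   0.968  0.001] y [0.968 0.25  0.004] z [ 0.004  0.002 -1.   ] j [-0.76  0.2   0.3   1.43 -0.06  1.51 -0.21] F [0.6 0.8 0.2] op 0.805
wrist hook [([256.7, 171.8], 0.8)]
scene hook [([230.7, 122.9], 0.55), ([337.6, 212.0], 0.4)]
scene strainer [([312.1, 284.8], 0.64)]
top strainer [([361.3, 193.2], 0.9)]
252 172
```

View pics/end.png

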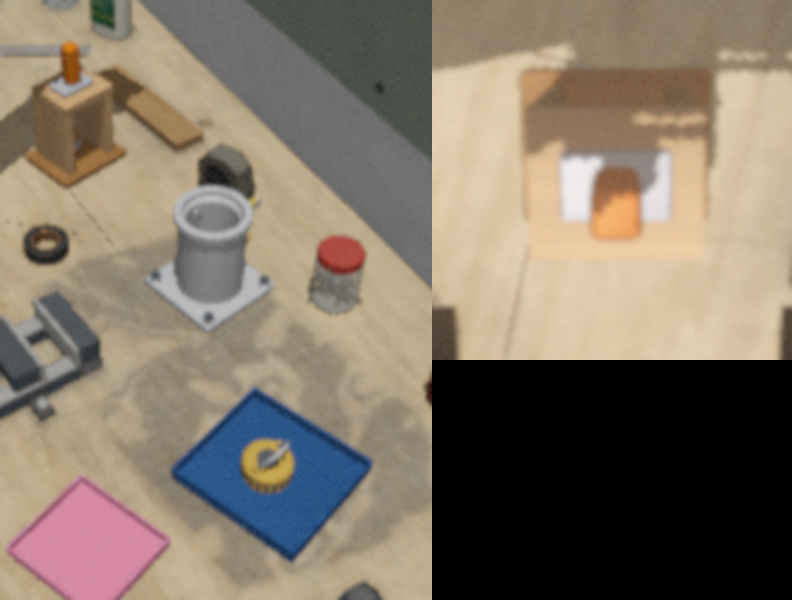

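The hook hangs flat in its stand at (70,85), and the strainer stands upright in the middle of the blue tray at (268,465). The bystanders are where they were, and the arm is clear.

```bash
python3 -c "
from bench import manip
print(manip.sign_off())"
```

```text
the job is handed in; nothing more can be done
None
```

I drew the strainer out with the hook and set it upright near the centre of the blue tray, hung the hook back in its stand, and handed the job in at about 34.5 s with the arm clear; no verdict came back.

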